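Line up conduit lengths in the V rack and pack the order carton

TASK

Make up this order at the shop counter. First take every steel conduit length out of the wooden stand and set each in a groove of the sloping V rack with its lower end down on the foot stop, so that all of them rest there side by side, let go, and their lengths can be compared; then lay them all flat in the long compartment of the carton. After that pour the small steel boxes out of the tray into the carton's short compartment by tipping the tray over it, set the empty tray back upright on its rubber mat, and leave the jar, the tape measure and the stack of larger boxes where they are.

Things in the scene. Friction and masses are not known exactly. Their poses are not given: they have to be found in the camera images.
- stand: fixed plywood stock stand, 205 x 75 mm, 68 mm high, with a row of three square pockets 29 mm wide and 60 mm deep at x = -65, 0 and +65 mm along its own x axis. Origin: centre of the underside, z up.
- conduit1_mid (a point): galvanised steel conduit length, a plain round tube 25 mm across and 170 mm long, about 0.13 to 0.21 kg, both ends alike; this point is its middle, its z axis runs along the tube. It starts on end in one pocket of the stand, its top 178 mm above the counter, so the upper 110 mm stands free. May be absent (None).
- conduit2_mid (a point): galvanised steel conduit length, a plain round tube 25 mm across and 170 mm long, about 0.13 to 0.21 kg, both ends alike; this point is its middle, its z axis runs along the tube. It starts on end in one pocket of the stand, its top 178 mm above the counter, so the upper 110 mm stands free. May be absent (None).
- conduit3_mid (a point): galvanised steel conduit length, a plain round tube 25 mm across and 170 mm long, about 0.13 to 0.21 kg, both ends alike; this point is its middle, its z axis runs along the tube. It starts on end in one pocket of the stand, its top 178 mm above the counter, so the upper 110 mm stands free. May be absent (None).
- cradle: fixed sloping V rack: three open 90 degree V grooves side by side, sloping 45 degrees. Origin: where the middle of a tube seated in the centre groove lies, 128 mm above the counter. x: level, across the grooves (80 mm apart); y: down along the grooves at 45 degrees to the foot stop (face at y = +85 mm); z: squarely out of the grooves, up and 45 degrees towards the carton
- groove1 (a point): where the middle of a tube lies when seated in groove 1 against the foot stop (cradle x = -80 mm), axes as the cradle's. Two V rests per groove, at y = -51 to -25 and 46 to 74 mm, reach to 5 mm below the tube's axis; between them the tube is free all round, and its upper 34 mm stands out past them. Friction may keep a tube from sliding down to the stop by itself.
- groove2 (a point): where the middle of a tube lies when seated in groove 2 against the foot stop (cradle x = 0 mm), axes as the cradle's. Two V rests per groove, at y = -51 to -25 and 46 to 74 mm, reach to 5 mm below the tube's axis; between them the tube is free all round, and its upper 34 mm stands out past them. Friction may keep a tube from sliding down to the stop by itself.
- groove3 (a point): where the middle of a tube lies when seated in groove 3 against the foot stop (cradle x = 80 mm), axes as the cradle's. Two V rests per groove, at y = -51 to -25 and 46 to 74 mm, reach to 5 mm below the tube's axis; between them the tube is free all round, and its upper 34 mm stands out past them. Friction may keep a tube from sliding down to the stop by itself.
- carton: open loose cardboard carton, 240 (x) x 309 (y) x 60 mm high, walls and floor 4 mm, 0.44 to 0.72 kg. Origin: centre of the underside. A full-height cross wall at y = 42.5 to 46.5 mm parts the long compartment (-y side, inside 232 x 193 mm) from the short one (+y side, 232 x 104 mm)
- long_compartment (a point): centre of the floor of the carton's long compartment, axes as the carton's. Two low ribs on the floor along y at x = -34 and +34 mm, 8 mm high and 6 mm wide, keep tubes from rolling: one tube, lying along y, fits in each of the three lanes, e.g. at x = -68, 0 and +68 mm
- short_compartment (a point): centre of the floor of the carton's short compartment, axes as the carton's
- mat: fixed black rubber mat, 175 (x) x 190 (y) x 3 mm, the tray's place. Origin: centre of the underside.
- tray_handle (a point): loose sheet-metal pouring tray, 138 (x) x 160 (y) mm, floor 3 mm, walls 30 mm high, its -y side (the nose) open without a lip, 0.2 to 0.33 kg empty. This point: middle of its handle, a round bar 16 mm thick along x, 85 mm straight above the centre of the tray's underside; z is up. The boxes pass below the bar. Tipped nose down 40 degrees or more, they slide off
- jbox1_mid (a point): small galvanised conduit box, closed, 50 x 50 x 36 mm high, 45 g; this point is its centre, z up out of its lid. Starts on the floor of the tray. May be absent (None).
- jbox2_mid (a point): small galvanised conduit box, closed, 50 x 50 x 36 mm high, 45 g; this point is its centre, z up out of its lid. Starts on the floor of the tray. May be absent (None).
- jbox3_mid (a point): small galvanised conduit box, closed, 50 x 50 x 36 mm high, 45 g; this point is its centre, z up out of its lid. Starts on the floor of the tray. May be absent (None).
- jbox4_mid (a point): small galvanised conduit box, closed, 50 x 50 x 36 mm high, 45 g; this point is its centre, z up out of its lid. Starts on the floor of the tray. May be absent (None).
- jar: bystander: jar 72 mm across, 105 mm high, origin at its underside
- tape_measure: bystander: tape measure in a round case 90 mm across, 30 mm high, origin at its underside
- stock_boxes: bystander: stack of two larger galvanised boxes 77 mm square, 91 mm high, origin at its underside

How it is judged:
On the way, in this order (a step that is already met when the one before it is completed fails the run):
1. every conduit length that is there rests in a groove of the V rack at the same time, down on the foot stop, with the gripper off them ((distance between conduit1_mid and groove1 below 0.015 m or distance between conduit1_mid and groove2 below 0.015 m or distance between conduit1_mid and groove3 below 0.015 m) and angle between the z axis of each of conduit1_mid, conduit2_mid, conduit3_mid and the y axis of cradle, either way round below 0.12 rad and (distance between conduit2_mid and groove1 below 0.015 m or distance between conduit2_mid and groove2 below 0.015 m or distance between conduit2_mid and groove3 below 0.015 m) and (distance between conduit3_mid and groove1 below 0.015 m or distance between conduit3_mid and groove2 below 0.015 m or distance between conduit3_mid and groove3 below 0.015 m) and contact force between the fingers and anything else below 0.5 N), for 0.3 s.
2. every conduit length lies flat in the carton's long compartment, let go (x of conduit1_mid in the frame of carton between -0.112 and 0.112 m and y of conduit1_mid in the frame of carton between -0.15 and 0.043 m and z of each of conduit1_mid, conduit2_mid, conduit3_mid in the frame of carton below 0.05 m and angle between conduit1_mid's own z axis and vertical between 1.35 and 1.79 rad and x of conduit2_mid in the frame of carton between -0.112 and 0.112 m and y of conduit2_mid in the frame of carton between -0.15 and 0.043 m and angle between conduit2_mid's own z axis and vertical between 1.35 and 1.79 rad and x of conduit3_mid in the frame of carton between -0.112 and 0.112 m and y of conduit3_mid in the frame of carton between -0.15 and 0.043 m and angle between conduit3_mid's own z axis and vertical between 1.35 and 1.79 rad and contact force between the fingers and anything else below 0.5 N), for 0.3 s.
3. the tray is tipped over the carton's short compartment while it still carries boxes (angle between tray_handle's own z axis and vertical above 0.3 rad and horizontal distance between tray_handle and short_compartment below 0.2 m and ((x of jbox1_mid in the frame of tray_handle between -0.07 and 0.07 m and y of jbox1_mid in the frame of tray_handle between -0.09 and 0.08 m and z of jbox1_mid in the frame of tray_handle below 0 m) or (x of jbox2_mid in the frame of tray_handle between -0.07 and 0.07 m and y of jbox2_mid in the frame of tray_handle between -0.09 and 0.08 m and z of jbox2_mid in the frame of tray_handle below 0 m) or (x of jbox3_mid in the frame of tray_handle between -0.07 and 0.07 m and y of jbox3_mid in the frame of tray_handle between -0.09 and 0.08 m and z of jbox3_mid in the frame of tray_handle below 0 m) or (x of jbox4_mid in the frame of tray_handle between -0.07 and 0.07 m and y of jbox4_mid in the frame of tray_handle between -0.09 and 0.08 m and z of jbox4_mid in the frame of tray_handle below 0 m))), for 0.05 s.
At the end, for the whole second after the job is handed in: Every conduit present lies flat (within 0.22 rad of level) in the long compartment, every small box present is in the short compartment (centre at most 80 mm above the carton's underside), the empty tray stands upright on the mat, its centre within 50 mm of the mat's (all of step 2 and x of jbox1_mid in the frame of carton between -0.117 and 0.117 m and y of jbox1_mid in the frame of carton between 0.045 and 0.152 m and z of each of jbox1_mid, jbox2_mid, jbox3_mid, jbox4_mid in the frame of carton below 0.08 m and x of jbox2_mid in the frame of carton between -0.117 and 0.117 m and y of jbox2_mid in the frame of carton between 0.045 and 0.152 m and x of jbox3_mid in the frame of carton between -0.117 and 0.117 m and y of jbox3_mid in the frame of carton between 0.045 and 0.152 m and x of jbox4_mid in the frame of carton between -0.117 and 0.117 m and y of jbox4_mid in the frame of carton between 0.045 and 0.152 m and horizontal distance between tray_handle and mat below 0.05 m and angle between tray_handle's own z axis and vertical below 0.08 rad and height (world z) of tray_handle below 0.1 m); the robot touches nothing.
It fails at once if the jar is moved more than 30 mm or knocked over (distance of jar from where it was at the start of the episode above 0.03 m or angle between jar's own z axis and vertical above 0.5 rad).
It fails at once if the tape measure is moved more than 30 mm or knocked over (distance of tape_measure from where it was at the start of the episode above 0.03 m or angle between tape_measure's own z axis and vertical above 0.5 rad).
It fails at once if the stock boxes is moved more than 30 mm or knocked over (distance of stock_boxes from where it was at the start of the episode above 0.03 m or angle between stock_boxes's own z axis and vertical above 0.5 rad).
Of conduit1, conduit2, conduit3 only 2 to 3 are there at a start; the rules pass over those that are not, and their reading is None.
Of jbox1, jbox2, jbox3, jbox4 only 2 to 4 are there at a start; the rules pass over those that are not, and their reading is None.
At some moment in a run one of carton, tray may be knocked a few centimetres aside while the robot is not near it.
It also fails if it takes over 210 s, if anything falls off the work surface, if the arm or the gripper's body presses on something with over 40 N, if the wrist force passes 120 N, or if a joint passes its speed limit or range.

ROBOT

A 6-joint arm with a two-finger parallel gripper is mounted at the origin on the work surface. World frame = base frame: x ahead of the robot, y to its left, z up, the work surface at z = 0. Lengths are in m, angles in rad, forces in N, time in s.
With the tool pointing down it reaches from about 0.35 to 0.975 m from the base axis. Payload 4.9 kg.
Tool frame: the origin (TCP) lies at the very end of the fingers, on their centre line; the grasp point (between the pads) lies 19 mm behind it; z points along the fingers, x is the direction in which the jaws open and shut, and the axes are right-handed (so a half turn about z gives the same grasp; the last joint's range is limited). The gripper opens to 85 mm and grips with 20 to 120 N. Pads are 22 mm wide; open, the fingers measure 114 mm over their backs; the gripper's body (76 mm by 85 mm) begins 54 mm behind the grasp point. The pads swing forward as they close: fully open they stand 13 mm farther back than shut.
Start: joints at [1.016, 0.053, 1.613, -0, 1.476, -0.119], TCP at [0.264, 0.567, 0.231] pointing down, gripper open.
Joint ranges: [-3.01, 3.01], [-1.01, 2.22], [0.06, 2.58], [-1.02, 4.17], [0.09, 2.62], [-3.14, 3.14]. Speed limits (rad/s): [2.57, 2.57, 3.14, 3.14, 3.14, 3.14].

INTERFACE

Orientations are given as a rotation vector (axis times angle).
In Python, from station import ctrl, get_image, calibration, job gives the robot as it stands.
- The arm moves only by the tool jog_arm, never from a script. Its argument "deltas" is a list of rows, each a list of 3 entries, a list of its own where there are three numbers: the turn, a rotation vector about the tool's x, y, z in degrees, then the shift along the tool's x, y, z in m, then the finger opening in m, from 0 to 0.0854. In form: [[[ax, ay, az], [tx, ty, tz], gripper], ...]. A call has 1 to 12 rows; each row is the pose to reach, as a shift and turn from the pose commanded when the call began, along the tool's axes at that moment; what a row does not reach only later rows make up. A row lasts 1/12 s, in which the tool goes at most 41.7 mm and 7.16 degrees, less where a joint would pass 70% of its speed; a pose out of reach is approached as far as the arm can. A call with a gripper value outside its range is refused whole. The fingers move at their own pace and stop on an object; "squeeze" is the grip in N (left out, the last holds). Time passes only in rows, so rows that repeat a pose let the fingers close. It gives the time, the measured TCP pose, the force and the opening at its end, in the units of the state.
- ctrl.get_obs(): the state, without advancing time (a new reading comes with each control period).
- get_image(name): name is "side" or "top" or "wrist"; returns the picture (384x512x3 uint8, red, green, blue); there is no depth.
- calibration(name): a dict with "mtx" (3x3 intrinsics, pixels), "k1" (the pictures are not rectified: a ray, as slopes to the right and down, at radius r is drawn at 1 + k1 r^2 times it, then the intrinsics apply), "origin" and "rotation" of the camera in the world; the wrist camera has in their place "tool_from_camera" (4x4, takes a point from camera to tool coordinates, whose origin is the TCP and whose axes are the tool frame's). Camera axes: x right, y up, looking along -z (the intrinsics and any distortion apply to the point x, -y, -z); pixel columns grow to the right and rows downward; lengths in m; the calibration is good to about 2 mm. A picture is of the moment at which its call begins: read the wrist's pose just before it. calibration takes no time and is no camera call.
- job.finish_job(): hands the job in, once; it reports no verdict.
The state is a dict: "t": time; "q": joint angles; "dq": joint speeds; "effort": joint torques, N m; "tool_pos": TCP position; "tool_rot": TCP orientation; "contact_force": force on the tool from outside, world axes, zero at the start; "wrist_torque": the same for the moment, N m; "opening": finger opening in m.
Only numpy, scipy, OpenCV 4.12 (cv2) and the standard library are available. Lean on these libraries where they do the work, as an engineer would, in place of code of your own. Each camera call takes 0.05 s, during which the arm holds its last target.

## Working session

There is one attempt and no reset: what is moved stays moved. The work goes in short steps, Python scripts to look and compute and a tool call to move; the robot and the scene stay as the last step left them, time stands still between calls to the robot, and variables do not carry over. Pictures are saved under pics/ and viewed, and the job is handed in when it is done.

Besides the shell and the picture viewer there is one more tool, called after "Request:" as name(argument=value, ...) on one line, values as JSON. jog_arm: Moves the arm, as the interface text tells. Its arguments: {"type":"object","properties":{"deltas":{"type":"array","items":{"type":"array"}},"squeeze":{"type":"number"}},"required":["deltas"]}

```bash
ls; mkdir -p pics; python3 - <<'E'
from station import ctrl,get_image,calibration
import cv2
print(ctrl.get_obs())
for n in ["side","top","wrist"]:
    print(n,calibration(n))
    cv2.imwrite(f"pics/{n}0.png",cv2.cvtColor(get_image(n),cv2.COLOR_RGB2BGR))
E
```

```text
pics
{'t': 0.0, 'q': array([ 1.01600534e+00,  5.33582918e-02,  1.61428320e+00,  2.40710201e-06,
        1.47599860e+00, -1.19029991e-01]), 'dq': array([-7.57898093e-05,  8.12344665e-04, -4.01929151e-04, -2.88026068e-04,
       -2.01660281e-03,  2.50044484e-03]), 'effort': array([ 5.06423839e-04, -3.93667638e+01, -3.70183110e+01, -1.06988006e-05,
        6.79108649e-03,  5.22571554e-06]), 'tool_pos': array([0.26350092, 0.56605673, 0.23006858]), 'tool_rot': array([ 2.64836235,  1.68825624, -0.00289887]), 'contact_force': array([-0.46612202,  0.21831196,  1.0484767 ]), 'wrist_torque': array([ 0.05182551, -0.00606698, -0.03901016]), 'opening': 0.08538520601072086}
side {'mtx': array([[466.94903806,   0.        , 252.51269605],
       [  0.        , 466.94903806, 189.70158286],
       [  0.        ,   0.        ,   1.        ]]), 'k1': 0.06176652931735532, 'origin': array([0.51746411, 1.1338408 , 1.03568202]), 'rotation': array([ 0.07051602, -1.30321106, -2.79052166])}
top {'mtx': array([[482.81410993,   0.        , 253.49664248],
       [  0.        , 482.81410993, 194.73811097],
       [  0.        ,   0.        ,   1.        ]]), 'k1': -0.19317135680128714, 'origin': array([0.3578406 , 0.04921243, 1.366424  ]), 'rotation': array([ 0.14037822, -0.14405317, -1.54663934])}
wrist {'mtx': array([[266.58111512,   0.        , 259.45354128],
       [  0.        , 266.58111512, 191.34597223],
       [  0.        ,   0.        ,   1.        ]]), 'k1': -0.040261463970771086, 'tool_from_camera': array([[ 9.99999072e-01,  9.88480588e-04, -9.37509115e-04,
        -8.42238115e-04],
       [ 6.63821445e-04, -9.54472639e-01, -2.98297737e-01,
        -7.63805860e-02],
       [-1.18968832e-03,  2.98296838e-01, -9.54472410e-01,
        -1.43758477e-01],
       [ 0.00000000e+00,  0.00000000e+00,  0.00000000e+00,
         1.00000000e+00]])}
```

View pics/side0.png

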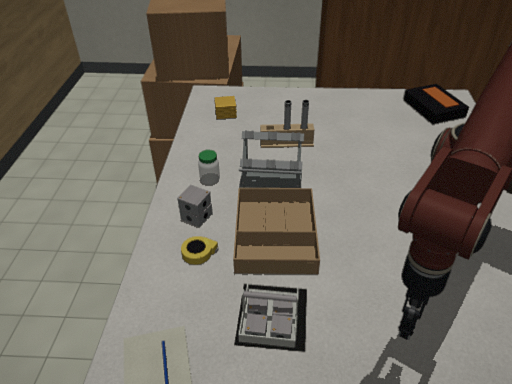

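View pics/top0.png

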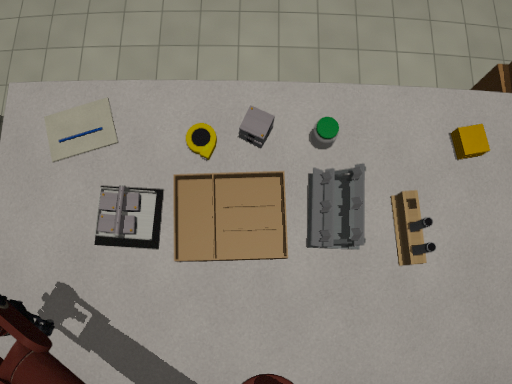

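View pics/wrist0.png

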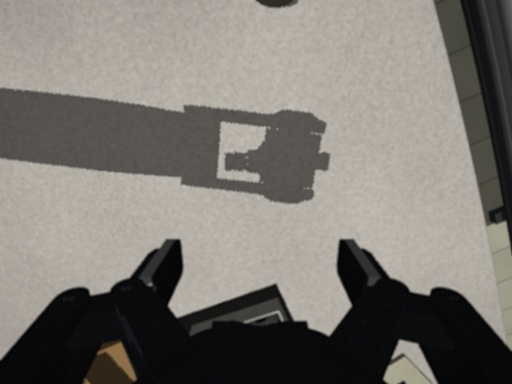

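The robot sees two conduits, four small boxes, and a tray to the left of the carton. I'll write the helpers and take zoomed crops next.

```bash
cat > h.py <<'E'
import numpy as np, cv2
from scipy.spatial.transform import Rotation as R
from station import ctrl,get_image,calibration
def cam(n,obs=None):
    c=calibration(n)
    if n=='wrist':
        o=obs or ctrl.get_obs()
        T=np.eye(4);T[:3,:3]=R.from_rotvec(o['tool_rot']).as_matrix();T[:3,3]=o['tool_pos']
        M=T@c['tool_from_camera']; return c['mtx'],c['k1'],M[:3,3],M[:3,:3]
    return c['mtx'],c['k1'],np.array(c['origin']),R.from_rotvec(c['rotation']).as_matrix()
def ray(n,px,C=None):
    K,k1,o,Rm=C or cam(n)
    p=cv2.undistortPoints(np.array([[px]],float),K,np.array([k1,0,0,0.]))[0,0]
    d=Rm@np.array([p[0],-p[1],-1]); return o,d/np.linalg.norm(d)
def onz(n,px,z,C=None):
    o,d=ray(n,px,C); return o+d*(z-o[2])/d[2]
def tri(a,b,):
    (o1,d1),(o2,d2)=a,b
    A=np.stack([d1,-d2],1); s=np.linalg.lstsq(A,o2-o1,rcond=None)[0]
    p,q=o1+s[0]*d1,o2+s[1]*d2; return (p+q)/2,np.linalg.norm(p-q)
def proj(n,P,C=None):
    K,k1,o,Rm=C or cam(n)
    v=(np.atleast_2d(P)-o)@Rm; a=v[:,0]/-v[:,2]; b=-v[:,1]/-v[:,2]
    s=1+k1*(a*a+b*b); return np.stack([K[0,0]*a*s+K[0,2],K[1,1]*b*s+K[1,2]],1)
def snap(n,name):
    im=cv2.cvtColor(get_image(n),cv2.COLOR_RGB2BGR); cv2.imwrite(f'pics/{name}.png',im); return im
def crop(im,x0,y0,x1,y1,name):
    f=min(800/(x1-x0),600/(y1-y0)); cv2.imwrite(f'pics/{name}.png',cv2.resize(im[y0:y1,x0:x1],None,fx=f,fy=f,interpolation=cv2.INTER_CUBIC)); print(name,'scale',f)
E
python3 - <<'E'
from h import *
t=cv2.imread('pics/top0.png'); s=cv2.imread('pics/side0.png')
crop(t,300,150,450,270,'t_a'); crop(t,90,160,300,280,'t_b'); crop(s,225,90,325,190,'s_a'); crop(s,225,180,325,350,'s_b')
E
```

```text
t_a scale 5.0
t_b scale 3.8095238095238093
s_a scale 6.0
s_b scale 3.5294117647058822
```

View pics/t_a.png

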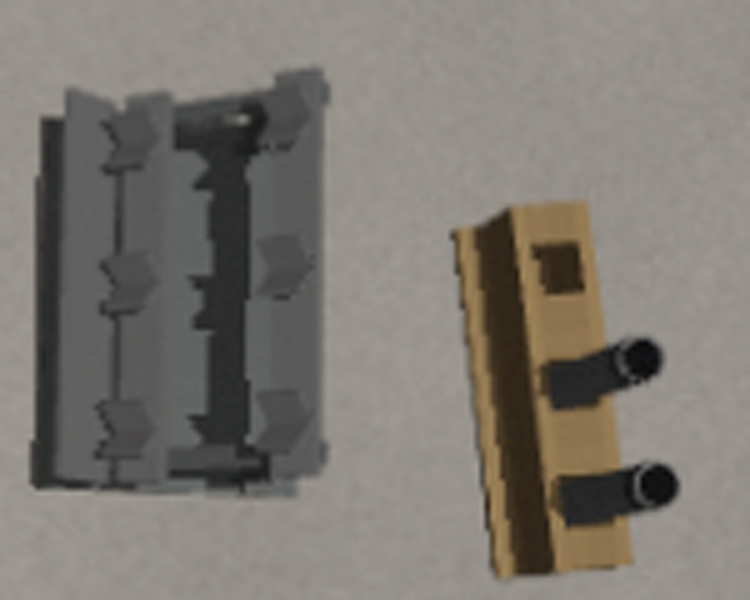

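View pics/t_b.png

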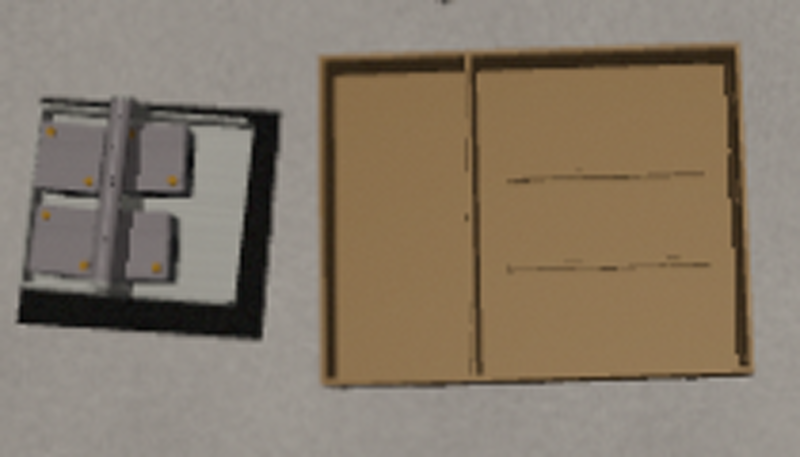

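View pics/s_a.png

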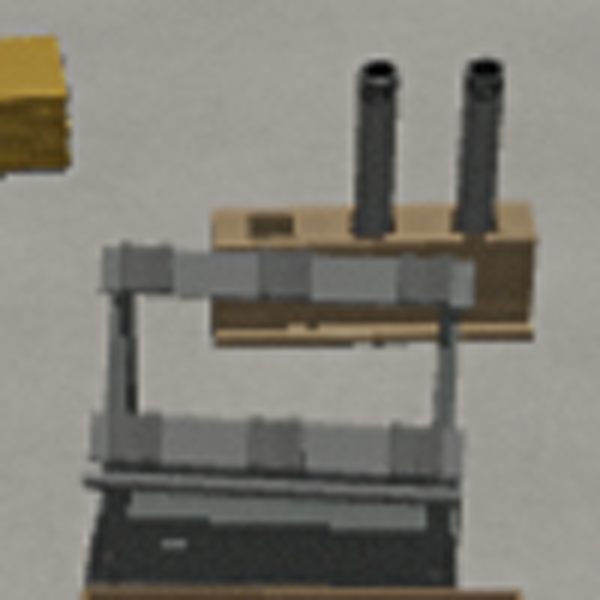

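View pics/s_b.png

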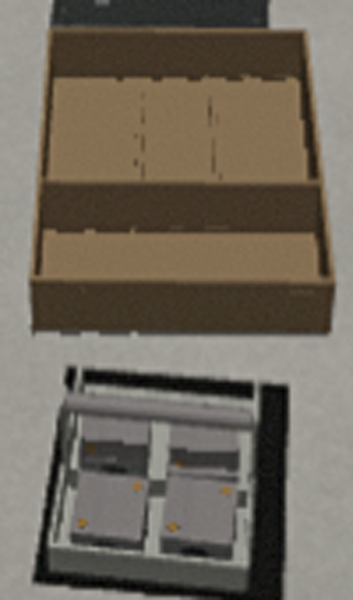

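```bash
python3 - <<'E'
from h import *
np.set_printoptions(precision=4,suppress=True)
T=lambda u,v:(300+u/5,150+v/5); B=lambda u,v:(90+u/3.8095,160+v/3.8095); S=lambda u,v:(225+u/6,90+v/6); SB=lambda u,v:(225+u/3.5294,180+v/3.5294)
for a,b in [((640,360),(380,70)),((657,485),(485,70))]:
    print('tube',onz('top',T(*a),.178),onz('side',S(*b),.178),tri(ray('top',T(*a)),ray('side',S(*b))))
print('stand top corners', [onz('top',T(*p),.068) for p in [(512,205),(588,203),(632,562),(553,572)]])
print('pocket', onz('top',T(558,268),.068))
# V rests: outer lower and upper
print('carton top z=.06', [onz('top',B(*p),.06) for p in [(322,60),(738,46),(750,372),(323,383)]])
print('cross', [onz('top',B(*p),.06) for p in [(469,58),(480,372)]])
print('carton side', [onz('side',SB(*p),.06) for p in [(32,280),(332,280),(305,32),(50,30)]])
print('mat', [onz('top',B(*p),.003) for p in [(280,110),(262,338),(20,322)]],[onz('side',SB(*p),.003) for p in [(288,385),(275,598),(36,580)]])
print('handle ends top', [onz('top',B(*p),.09) for p in [(122,98),(112,290)]],'side',[onz('side',SB(*p),.09) for p in [(62,402),(252,422)]])
print('tri', tri(ray('top',B(122,98)),ray('side',SB(62,402))),tri(ray('top',B(112,290)),ray('side',SB(252,422))))
print('nose corners z=.006',[onz('top',B(*p),.006) for p in [(250,125),(235,302)]])
E
```

```text
tube [ 0.5143 -0.3977  0.178 ] [ 0.5134 -0.3987  0.178 ] (array([ 0.5138, -0.3973,  0.1789]), np.float64(0.0007495573024321148))
tube [ 0.4505 -0.4046  0.178 ] [ 0.4494 -0.4014  0.178 ] (array([ 0.4499, -0.4052,  0.176 ]), np.float64(0.0013918177278226882))
stand top corners [array([ 0.6152, -0.3675,  0.068 ]), array([ 0.6173, -0.4121,  0.068 ]), array([ 0.4165, -0.4308,  0.068 ]), array([ 0.4111, -0.385 ,  0.068 ])]
pocket [ 0.5799 -0.3929  0.068 ]
carton top z=.06 [array([0.6471, 0.2694, 0.06  ]), array([ 0.6634, -0.0343,  0.06  ]), array([ 0.4269, -0.0449,  0.06  ]), array([0.4125, 0.2579, 0.06  ])]
cross [array([0.6506, 0.1616, 0.06  ]), array([0.4232, 0.1463, 0.06  ])]
carton side [array([0.6482, 0.2732, 0.06  ]), array([0.4146, 0.2587, 0.06  ]), array([ 0.4287, -0.0427,  0.06  ]), array([ 0.6637, -0.0325,  0.06  ])]
mat [array([0.6203, 0.3093, 0.003 ]), array([0.4471, 0.3143, 0.003 ]), array([0.4533, 0.5015, 0.003 ])] [array([0.4464, 0.3175, 0.003 ]), array([0.4583, 0.4996, 0.003 ]), array([0.624 , 0.4969, 0.003 ])]
handle ends top [array([0.6101, 0.4084, 0.09  ]), array([0.472 , 0.4067, 0.09  ])] side [array([0.6111, 0.4113, 0.09  ]), array([0.4778, 0.4198, 0.09  ])]
tri (array([0.6111, 0.4092, 0.0872]), np.float64(0.0007171699880371625)) (array([0.4752, 0.4101, 0.0768]), np.float64(0.004064736941676906))
nose corners z=.006 [array([0.6077, 0.3311, 0.006 ]), array([0.4732, 0.3354, 0.006 ])]
```

```bash
python3 - <<'E'
from h import *
np.set_printoptions(precision=4,suppress=True)
T=lambda u,v:(300+u/5,150+v/5); S=lambda u,v:(225+u/6,90+v/6)
print('upper',[onz('side',S(*p),.147) for p in [(146,268),(284,273),(425,281)]])
print('lower',[onz('side',S(*p),.0776) for p in [(138,438),(275,444),(413,448)]])
print('upper top',[onz('top',T(*p),.147) for p in [(290,113),(286,266),(287,420)]])
print('lower top',[onz('top',T(*p),.0776) for p in [(132,140),(132,280),(130,430)]])
t=cv2.imread('pics/top0.png'); 
crop(t,300,160,380,260,'t_c')
E
```

```text
upper [array([ 0.6436, -0.2198,  0.147 ]), array([ 0.5642, -0.2186,  0.147 ]), array([ 0.4837, -0.2143,  0.147 ])]
lower [array([ 0.644 , -0.1495,  0.0776]), array([ 0.5655, -0.148 ,  0.0776]), array([ 0.4871, -0.1483,  0.0776])]
upper top [array([ 0.6461, -0.2239,  0.147 ]), array([ 0.5649, -0.22  ,  0.147 ]), array([ 0.4849, -0.2193,  0.147 ])]
lower top [array([ 0.6452, -0.1508,  0.0776]), array([ 0.5674, -0.1501,  0.0776]), array([ 0.4856, -0.1486,  0.0776])]
t_c scale 6.0
```

View pics/t_c.png

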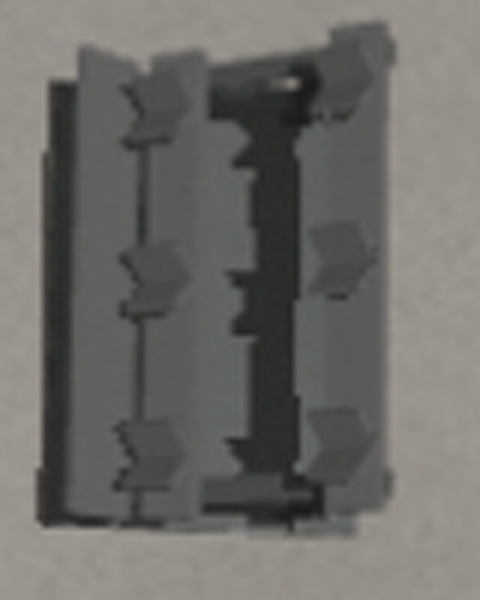

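```bash
cat >> h.py <<'E'
def pose(): 
    o=ctrl.get_obs(); return np.array(o['tool_pos']),R.from_rotvec(o['tool_rot'])
def tool(heading,tilt):
    """tool x at heading deg; tool tilted about tool-x-heading axis by tilt deg (+: tool z leans to +90deg-left of heading)"""
    h=np.radians(heading); x=np.array([np.cos(h),np.sin(h),0]); z=np.array([0,0,-1.]); y=np.cross(z,x)
    R0=R.from_matrix(np.stack([x,y,z],1)); return R.from_rotvec(np.radians(tilt)*x)*R0
def plan(p,Rt,tag=''):
    p0,R0=pose(); s=R0.inv().apply(np.array(p)-p0); r=np.degrees((R0.inv()*Rt).as_rotvec())
    print(tag,'turn',np.round(r,1),'shift',np.round(s,4),'rows',round(max(np.linalg.norm(s)/.0417,np.linalg.norm(r)/7.16),1))
def st():
    o=ctrl.get_obs(); print('t',round(o['t'],2),'p',np.round(o['tool_pos'],4),'q',np.round(o['q'],2),'F',np.round(o['contact_force'],1),'op',round(o['opening'],4))
E
python3 - <<'E'
from h import *
plan([.40,0.2,.35],tool(-1.3,0),'via')
plan([.45,-.403,.30],tool(-1.3,0),'B')
E
```

```text
via turn [ 0.   0.1 66.3] shift [-0.2746  0.2782 -0.1193] rows 9.8
B turn [ 0.   0.1 66.3] shift [-0.8     0.5781 -0.0685] rows 23.7
```

Request:
jog_arm(deltas=[[[0,0,66],[-0.275,0.278,-0.12],0.05],[[0,0,66],[-0.275,0.278,-0.12],0.05],[[0,0,66],[-0.275,0.278,-0.12],0.05],[[0,0,66],[-0.275,0.278,-0.12],0.05],[[0,0,66],[-0.275,0.278,-0.12],0.05],[[0,0,66],[-0.275,0.278,-0.12],0.05],[[0,0,66],[-0.275,0.278,-0.12],0.05],[[0,0,66],[-0.275,0.278,-0.12],0.05],[[0,0,66],[-0.275,0.278,-0.12],0.05],[[0,0,66],[-0.275,0.278,-0.12],0.05],[[0,0,66],[-0.275,0.278,-0.12],0.05]], squeeze=60)

```text
t: 1.07
tool_pos: [0.4019, 0.1957, 0.3538]
tool_rot: [3.14, -0.039, 0.007]
contact_force: [0.3, 0.1, 0.6]
opening: 0.0499
```

```bash
python3 - <<'E'
from h import *
st(); plan([.45,-.403,.30],tool(-1.3,0),'B'); plan([.45,-.36,.40],tool(-1.3,0),'preB')
E
```

```text
t 1.07 p [0.4019 0.1957 0.3538] q [ 0.29 -0.43  1.83 -0.    1.73  0.31] F [0.3 0.1 0.6] op 0.0499
B turn [ 0.  -0.3 -0.1] shift [0.0628 0.5973 0.0546] rows 14.5
preB turn [ 0.  -0.3 -0.1] shift [ 0.0622  0.5544 -0.0454] rows 13.4
```

Request:
jog_arm(deltas=[[[0,0,0],[0.062,0.49,0.0],0.05],[[0,0,0],[0.062,0.49,0.0],0.05],[[0,0,0],[0.062,0.49,0.0],0.05],[[0,0,0],[0.062,0.49,0.0],0.05],[[0,0,0],[0.062,0.49,0.0],0.05],[[0,0,0],[0.062,0.49,0.0],0.05],[[0,0,0],[0.062,0.49,0.0],0.05],[[0,0,0],[0.062,0.49,0.0],0.05],[[0,0,0],[0.062,0.49,0.0],0.05],[[0,0,0],[0.062,0.49,0.0],0.05],[[0,0,0],[0.062,0.49,0.0],0.05],[[0,0,0],[0.062,0.49,0.0],0.05]])

```text
t: 2.07
tool_pos: [0.4532, -0.2933, 0.3504]
tool_rot: [-3.141, 0.028, 0.001]
contact_force: [0.4, 0.4, 1.2]
opening: 0.05
```

```bash
python3 - <<'E'
from h import *
C=cam('wrist');im=snap('wrist','w1');st(); 
print(proj('wrist',[[.45,-.403,.178],[.514,-.398,.178]],C))
plan([.45,-.403,.20],tool(-1.3,0),'B')
E
```

```text
t 2.12 p [ 0.4531 -0.298   0.3492] q [-0.72 -0.19  1.65 -0.    1.68 -0.7 ] F [-3.9 -2.1 -1. ] op 0.0498
[[258.88967883 253.24050075]
 [306.70583718 249.08002894]]
B turn [0.1 0.1 0. ] shift [-0.0005  0.1046  0.1495] rows 4.4
```

View pics/w1.png

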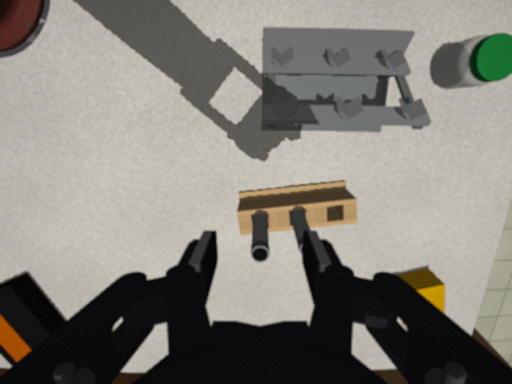

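Request:
jog_arm(deltas=[[[0,0,0],[-0.001,0.105,0.12],0.05],[[0,0,0],[-0.001,0.105,0.12],0.05],[[0,0,0],[-0.001,0.105,0.12],0.05],[[0,0,0],[-0.001,0.105,0.12],0.05],[[0,0,0],[-0.001,0.105,0.12],0.05],[[0,0,0],[-0.001,0.105,0.15],0.05],[[0,0,0],[-0.001,0.105,0.18],0.05],[[0,0,0],[-0.001,0.105,0.203],0.05],[[0,0,0],[-0.001,0.105,0.203],0.05],[[0,0,0],[-0.001,0.105,0.203],0.05]])

```text
t: 2.95
tool_pos: [0.4505, -0.3947, 0.1475]
tool_rot: [-3.139, 0.025, 0.003]
contact_force: [0.6, 0.1, 0.3]
opening: 0.05
```

```bash
python3 - <<'E'
from h import *
C=cam('wrist');im=snap('wrist','w2');st(); plan([.45,-.403,.147],tool(-1.3,0),'B')
E
```

```text
t 3.0 p [ 0.4514 -0.3958  0.1497] q [-0.84  0.06  1.75  0.    1.34 -0.83] F [0.6 0.5 1.8] op 0.0499
B turn [ 0.  -0.   0.4] shift [-0.0013  0.0072  0.0027] rows 0.2
```

View pics/w2.png

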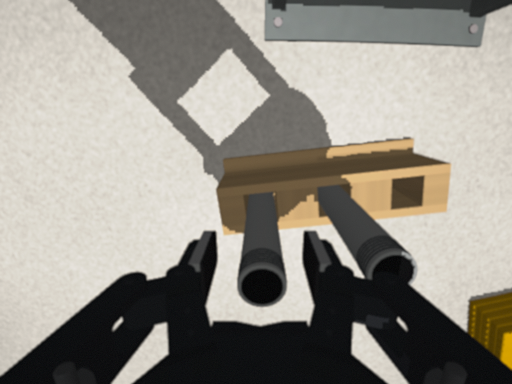

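Request:
jog_arm(deltas=[[[0,0,0],[-0.001,0.007,0.003],0.05],[[0,0,0],[-0.001,0.007,0.003],0.05],[[0,0,0],[-0.001,0.007,0.003],0.05],[[0,0,0],[-0.001,0.007,0.003],0.0],[[0,0,0],[-0.001,0.007,0.003],0.0],[[0,0,0],[-0.001,0.007,0.003],0.0],[[0,0,0],[-0.001,0.007,0.003],0.0],[[0,0,0],[-0.001,0.007,0.003],0.0],[[0,0,0],[-0.001,0.007,0.003],0.0]], squeeze=80)

```text
t: 3.75
tool_pos: [0.4501, -0.4034, 0.1463]
tool_rot: [3.14, -0.026, 0.002]
contact_force: [0.8, 0.0, 4.0]
opening: 0.0232
```

```bash
python3 - <<'E'
from h import *
st(); plan([.45,-.403,.147],tool(-1.3,0),'B')
E
```

```text
t 3.75 p [ 0.4501 -0.4034  0.1463] q [-0.85  0.07  1.74  0.    1.33 -0.84] F [0.8 0.  4. ] op 0.0232
B turn [ 0.1 -0.1  0.3] shift [-0.0001 -0.0004 -0.0007] rows 0.0
```

```bash
cat >> h.py <<'E'
CO=np.array([.5655,-.184,.128]); CYAW=-1.3
_c=R.from_euler('z',CYAW,degrees=True)
CR=R.from_matrix(np.stack([_c.apply([1,0,0]),_c.apply([0,.70711,-.70711]),_c.apply([0,.70711,.70711])],1))
def cr(x,y,z): return CO+CR.apply(np.array([x,y,z])/1000.)
def incr():
    p,_=pose(); return np.round(CR.inv().apply(p-CO)*1000,1)
TAX=tool(CYAW,45)  # tool z along cradle y
E
python3 - <<'E'
from h import *
print(TAX.as_matrix()[:,2],cr(-80,-60,50))
plan([.455,-.40,.38],tool(-1.3,0),'lift')
plan(cr(-80,-68,60),TAX,'pre')
E
```

```text
[ 0.01604237  0.70692478 -0.70710678] [ 0.48536017 -0.18925426  0.20578175]
lift turn [ 0.1 -0.1  0.3] shift [ 0.0052 -0.0032 -0.2337] rows 5.6
pre turn [45.1  0.1  0.3] shift [ 0.0318 -0.2161 -0.0725] rows 6.3
```

Request:
jog_arm(deltas=[[[0,0,0],[0,0,-0.04],0.0],[[0,0,0],[0,0,-0.08],0.0],[[0,0,0],[0,0,-0.12],0.0],[[0,0,0],[0,0,-0.16],0.0],[[7,0,0],[0.005,-0.02,-0.19],0.0],[[14,0,0],[0.01,-0.05,-0.2],0.0],[[21,0,0],[0.015,-0.08,-0.2],0.0],[[28,0,0],[0.02,-0.11,-0.2],0.0],[[35,0,0],[0.03,-0.14,-0.19],0.0],[[42,0,0],[0.032,-0.17,-0.18],0.0],[[45,0,0],[0.032,-0.19,-0.17],0.0],[[45,0,0],[0.032,-0.19,-0.17],0.0]])

```text
t: 4.75
tool_pos: [0.4831, -0.2108, 0.3092]
tool_rot: [-2.347, 0.023, 0.003]
contact_force: [-0.5, 0.2, -2.2]
opening: 0.0232
```

```bash
python3 - <<'E'
from h import *
im=snap('wrist','w3');st(); print(incr());plan(cr(-80,-68,30),TAX,'pre')
E
```

```text
t 4.8 p [ 0.4836 -0.2123  0.3114] q [-0.82  0.07  1.6   0.58  2.03 -0.69] F [ 0.4  0.2 -2.3] op 0.0226
[ -81.2 -151.   108.4]
pre turn [-0.2  0.5  0. ] shift [0.0019 0.0787 0.0827] rows 2.7
```

View pics/w3.png

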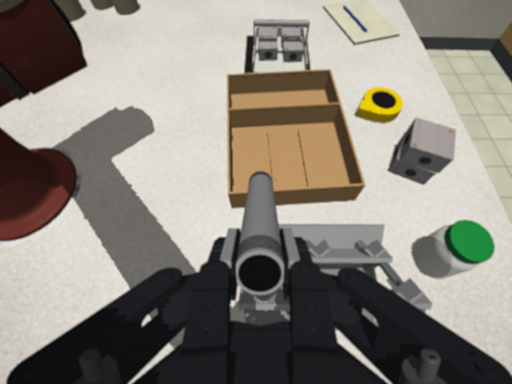

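Request:
jog_arm(deltas=[[[0,0,0],[0.002,0.079,0.08],0.0],[[0,0,0],[0.002,0.079,0.08],0.0],[[0,0,0],[0.002,0.079,0.08],0.0],[[0,0,0],[0.002,0.079,0.08],0.0],[[0,0,0],[0.002,0.079,0.08],0.0],[[0,0,0],[0.002,0.079,0.08],0.0],[[0,0,0],[0.002,0.079,0.08],0.0]])

```text
t: 5.38
tool_pos: [0.488, -0.2144, 0.2062]
tool_rot: [-2.36, 0.018, -0.013]
contact_force: [0.4, 0.3, -0.8]
opening: 0.0226
```

```bash
python3 - <<'E'
from h import *
im=snap('side','s4');im2=snap('top','t4');st(); print(incr());plan(cr(-80,-62,3),TAX,'down')
crop(im,225,90,325,190,'s4c')
crop(im2,300,150,450,270,'t4c')
E
```

```text
t 5.48 p [ 0.4877 -0.2141  0.2056] q [-0.82  0.16  1.68  0.54  1.87 -0.8 ] F [ 1.1 -0.7 -1.6] op 0.0232
[-77.1 -77.4  32.3]
down turn [0.2 0.1 0.4] shift [-0.0031  0.0293  0.0155] rows 0.8
s4c scale 6.0
t4c scale 5.0
```

View pics/s4c.png

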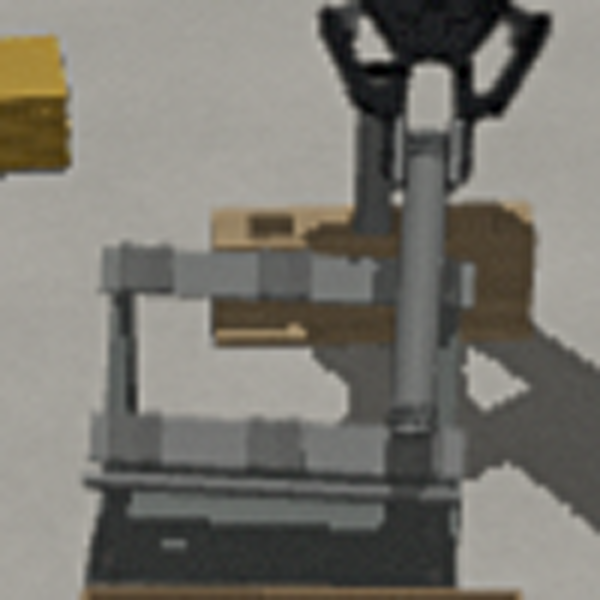

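View pics/t4c.png

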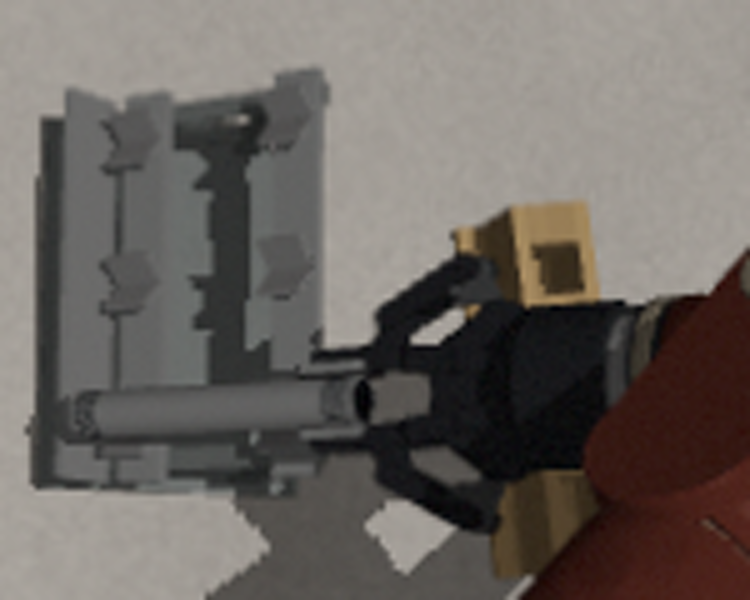

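Request:
jog_arm(deltas=[[[0,0,0],[-0.002,0.01,0.012],0.0],[[0,0,0],[-0.002,0.02,0.014],0.0],[[0,0,0],[-0.002,0.025,0.014],0.0],[[0,0,0],[-0.002,0.029,0.014],0.0],[[0,0,0],[-0.002,0.031,0.014],0.0],[[0,0,0],[-0.002,0.031,0.014],0.0]])

```text
t: 5.98
tool_pos: [0.485, -0.2238, 0.1713]
tool_rot: [-2.351, 0.019, -0.009]
contact_force: [2.0, 6.0, -0.3]
opening: 0.0227
```

```bash
python3 - <<'E'
from h import *
im=snap('side','s5');st(); print(incr());plan(cr(-80,-53.3,0),TAX,'final')
crop(im,225,90,325,190,'s5c')
E
```

```text
t 6.03 p [ 0.4851 -0.2238  0.1713] q [-0.84  0.21  1.69  0.53  1.84 -0.84] F [2.9 5.8 0.1] op 0.0233
[-79.5 -60.    1.2]
final turn [-0.3  0.2  0.3] shift [-0.0005  0.0012  0.0067] rows 0.2
s5c scale 6.0
```

View pics/s5c.png

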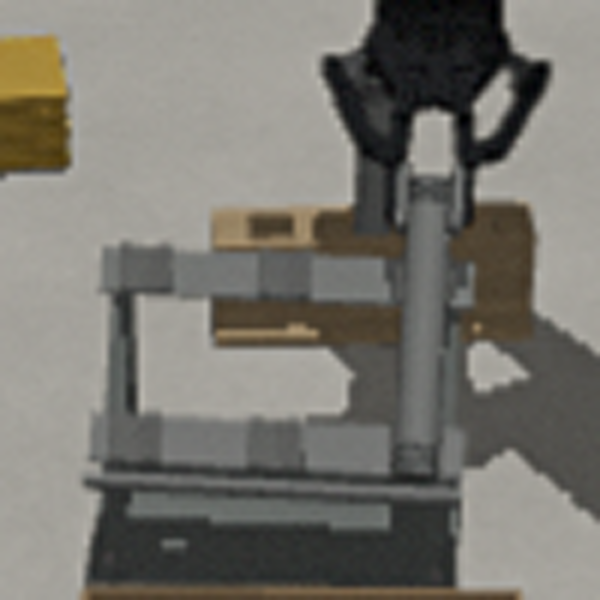

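Request:
jog_arm(deltas=[[[0,0,0],[0,0,0.002],0.0],[[0,0,0],[0,0,0.004],0.0],[[0,0,0],[0,0,0.006],0.0],[[0,0,0],[0,0,0.007],0.0],[[0,0,0],[0,0,0.008],0.0],[[0,0,0],[0,0,0.008],0.0]])

```text
t: 6.53
tool_pos: [0.4852, -0.2194, 0.1671]
tool_rot: [-2.355, 0.018, -0.01]
contact_force: [1.1, 1.3, 5.3]
opening: 0.0231
```

```bash
python3 - <<'E'
from h import *
st(); print(incr(), CR.inv().apply(ctrl.get_obs()['contact_force']))
E
```

```text
t 6.53 p [ 0.4852 -0.2194  0.1671] q [-0.83  0.21  1.7   0.53  1.83 -0.84] F [1.1 1.3 5.3] op 0.0231
[-79.4 -54.    1.4] [ 1.02304315 -2.8179719   4.74768137]
```

Request:
jog_arm(deltas=[[[0,0,0],[0,0,0.002],0.0],[[0,0,0],[0,0,0.003],0.0],[[0,0,0],[0,0,0.003],0.0]])

```text
t: 6.78
tool_pos: [0.4853, -0.2177, 0.1655]
tool_rot: [-2.356, 0.018, -0.01]
contact_force: [-0.0, 0.3, 6.5]
opening: 0.0232
```

```bash
python3 - <<'E'
from h import *
st(); print(incr(), CR.inv().apply(ctrl.get_obs()['contact_force']))
E
```

```text
t 6.78 p [ 0.4853 -0.2177  0.1655] q [-0.83  0.21  1.7   0.53  1.82 -0.84] F [-0.   0.3  6.5] op 0.0232
[-79.4 -51.6   1.4] [-0.0297551  -4.39618527  4.76098814]
```

Request:
jog_arm(deltas=[[[0,0,0],[0,0,0],0.05],[[0,0,0],[0,0,0],0.05],[[0,0,0],[0,0,0],0.05],[[0,0,0],[0,0,0],0.05],[[0,0,0],[0,0,-0.02],0.05],[[0,0,0],[0,0,-0.05],0.05],[[0,0,0],[0,0,-0.08],0.05],[[0,0,0],[0,0,-0.1],0.05],[[0,0,0],[0,0,-0.1],0.05]])

```text
t: 7.53
tool_pos: [0.4845, -0.2912, 0.2373]
tool_rot: [-2.361, 0.02, -0.014]
contact_force: [0.5, 0.1, 0.4]
opening: 0.0499
```

```bash
python3 - <<'E'
from h import *
im=snap('side','s6');im2=snap('wrist','w6');st(); print(incr())
C=cam('wrist'); print(proj('wrist',[cr(-80,-85,0),cr(-80,85,0),cr(-80,85,-12)],C)); print(proj('side',[cr(-80,-85,0),cr(-80,85,0)]))
crop(im,225,90,325,190,'s6c')
E
```

```text
t 7.63 p [ 0.4835 -0.2881  0.2337] q [-0.9   0.24  1.54  0.51  1.97 -0.83] F [-0.2  0.3 -0.2] op 0.05
[-7.960e+01 -1.497e+02 -1.000e-01]
[[259.63224027 204.4794473 ]
 [259.83297509 163.84868693]
 [259.79669713 171.97247521]]
[[296.27751732 122.12249281]
 [293.72745414 171.63189053]]
s6c scale 6.0
```

View pics/s6c.png

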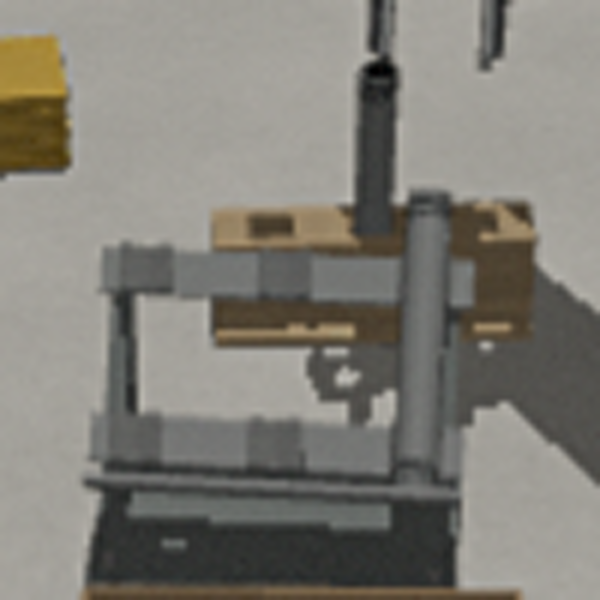

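View pics/w6.png

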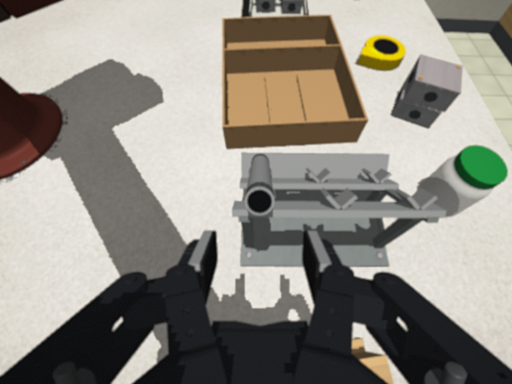

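```bash
python3 - <<'E'
from h import *
plan([.514,-.398,.25],tool(-1.3,0),'preA')
E
```

```text
preA turn [-45.    0.1   0.3] shift [ 0.0324  0.0659 -0.0888] rows 6.3
```

Request:
jog_arm(deltas=[[[0,0,0],[0.01,0.0,-0.04],0.05],[[-10,0,0],[0.032,0.03,-0.089],0.05],[[-45,0,0],[0.032,0.066,-0.089],0.05],[[-45,0,0],[0.032,0.066,-0.089],0.05],[[-45,0,0],[0.032,0.066,-0.089],0.05],[[-45,0,0],[0.032,0.066,-0.089],0.05],[[-45,0,0],[0.032,0.066,-0.089],0.05],[[-45,0,0],[0.032,0.066,-0.089],0.05],[[-45,0,0],[0.032,0.066,-0.089],0.05],[[-45,0,0],[0.032,0.066,-0.089],0.05]])

```text
t: 8.47
tool_pos: [0.5134, -0.3961, 0.2485]
tool_rot: [-3.139, 0.024, 0.003]
contact_force: [0.4, 0.2, -0.1]
opening: 0.0498
```

```bash
python3 - <<'E'
from h import *
C=cam('wrist');im=snap('wrist','w7');st(); 
print(proj('wrist',[[.514,-.398,.178]],C))
plan([.514,-.398,.147],tool(-1.3,0),'A')
E
```

```text
t 8.52 p [ 0.5133 -0.397   0.2485] q [-0.77  0.1   1.53  0.    1.51 -0.76] F [-0.2 -1.2 -0.9] op 0.0502
[[260.94298248 203.58013086]]
A turn [-0.2  0.1  0.4] shift [0.0009 0.0013 0.1015] rows 2.4
```

View pics/w7.png

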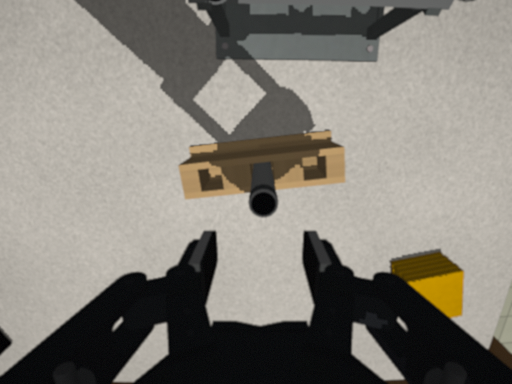

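Request:
jog_arm(deltas=[[[0,0,0],[0.002,0.001,0.04],0.05],[[0,0,0],[0.002,0.001,0.08],0.05],[[0,0,0],[0.002,0.001,0.101],0.05],[[0,0,0],[0.002,0.001,0.101],0.05],[[0,0,0],[0.002,0.001,0.101],0.05],[[0,0,0],[0.002,0.001,0.101],0.0],[[0,0,0],[0.002,0.001,0.101],0.0],[[0,0,0],[0.002,0.001,0.101],0.0],[[0,0,0],[0.002,0.001,0.101],0.0],[[0,0,0],[0.002,0.001,0.101],0.0],[[0,0,0],[0.002,0.001,0.101],0.0]], squeeze=80)

```text
t: 9.43
tool_pos: [0.5169, -0.4003, 0.1527]
tool_rot: [3.138, -0.026, 0.006]
contact_force: [-0.2, 0.4, 5.7]
opening: 0.0228
```

```bash
python3 - <<'E'
from h import *
st(); print(.178-pose()[0][2])
plan(pose()[0]+[0,0,.2],tool(-1.3,0),'lift')
plan(cr(0,-150,80),TAX,'pre')
E
```

```text
t 9.43 p [ 0.5169 -0.4003  0.1527] q [-0.77  0.17  1.62 -0.    1.35 -0.76] F [-0.2  0.4  5.7] op 0.0228
0.025344908759320994
lift turn [ 0.2 -0.2  0.3] shift [ 0.0008  0.0008 -0.2   ] rows 4.8
pre turn [45.2 -0.1  0.4] shift [ 0.0452 -0.1671 -0.1385] rows 6.3
```

Request:
jog_arm(deltas=[[[0,0,0],[0,0,-0.04],0.0],[[0,0,0],[0,0,-0.08],0.0],[[0,0,0],[0,0,-0.12],0.0],[[0,0,0],[0,0,-0.16],0.0],[[7,0,0],[0.005,-0.02,-0.19],0.0],[[14,0,0],[0.01,-0.05,-0.2],0.0],[[21,0,0],[0.02,-0.08,-0.2],0.0],[[28,0,0],[0.03,-0.11,-0.19],0.0],[[35,0,0],[0.04,-0.14,-0.18],0.0],[[42,0,0],[0.045,-0.165,-0.17],0.0],[[45,0,0],[0.045,-0.167,-0.15],0.0],[[45,0,0],[0.045,-0.167,-0.15],0.0]])

```text
t: 10.43
tool_pos: [0.5618, -0.2317, 0.2922]
tool_rot: [-2.35, 0.025, 0.003]
contact_force: [-0.2, -0.2, -4.0]
opening: 0.0224
```

```bash
python3 - <<'E'
from h import *
im=snap('wrist','w8');st(); print(incr());plan(cr(0,-75,25),TAX,'pre')
E
```

```text
t 10.48 p [ 0.5623 -0.2323  0.2952] q [-0.76  0.25  1.42  0.6   1.99 -0.64] F [-0.1  0.4 -1.7] op 0.0227
[  -2.1 -152.4   84. ]
pre turn [-0.2  0.5 -0. ] shift [0.0028 0.0593 0.0772] rows 2.3
```

View pics/w8.png

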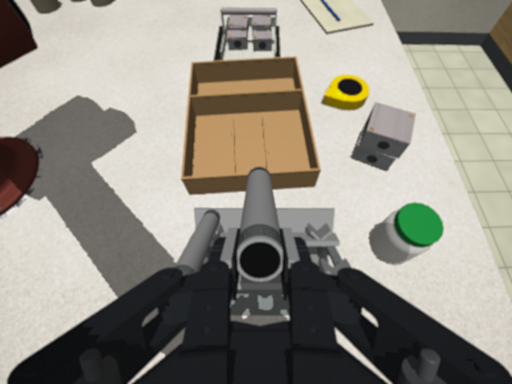

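Request:
jog_arm(deltas=[[[0,0,0],[0.003,0.059,0.077],0.0],[[0,0,0],[0.003,0.059,0.077],0.0],[[0,0,0],[0.003,0.059,0.077],0.0],[[0,0,0],[0.003,0.059,0.077],0.0],[[0,0,0],[0.003,0.059,0.077],0.0],[[0,0,0],[0.003,0.059,0.077],0.0]])

```text
t: 10.98
tool_pos: [0.5679, -0.2213, 0.2067]
tool_rot: [-2.359, 0.018, -0.013]
contact_force: [-1.1, 0.7, -1.2]
opening: 0.0227
```

```bash
python3 - <<'E'
from h import *
im=snap('side','s9');st(); print(incr());plan(cr(0,-68,2),TAX,'down')
crop(im,225,90,325,190,'s9c')
E
```

```text
t 11.03 p [ 0.568  -0.2214  0.2068] q [-0.74  0.31  1.51  0.58  1.86 -0.72] F [-0.5 -0.  -0.8] op 0.0228
[  3.3 -82.2  29.3]
down turn [0.2 0.  0.4] shift [-0.0035  0.0272  0.0143] rows 0.7
s9c scale 6.0
```

View pics/s9c.png

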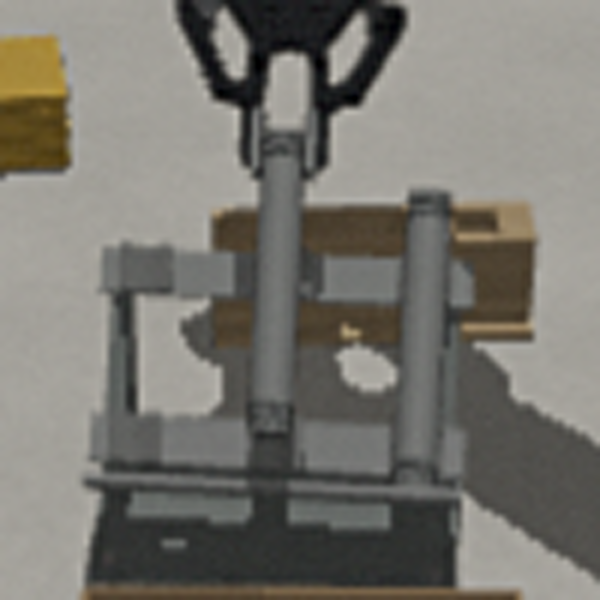

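Request:
jog_arm(deltas=[[[0,0,0],[-0.003,0.01,0.012],0.0],[[0,0,0],[-0.003,0.02,0.014],0.0],[[0,0,0],[-0.003,0.024,0.014],0.0],[[0,0,0],[-0.003,0.027,0.014],0.0],[[0,0,0],[-0.003,0.028,0.014],0.0],[[0,0,0],[-0.003,0.028,0.014],0.0]])

```text
t: 11.53
tool_pos: [0.5637, -0.23, 0.1733]
tool_rot: [-2.355, 0.02, -0.009]
contact_force: [1.5, 2.5, -1.0]
opening: 0.0226
```

```bash
python3 - <<'E'
from h import *
st(); print(incr(), CR.inv().apply(ctrl.get_obs()['contact_force']));plan(cr(0,-59.7,0),TAX,'final')
E
```

```text
t 11.53 p [ 0.5637 -0.23    0.1733] q [-0.76  0.35  1.52  0.57  1.83 -0.75] F [ 1.5  2.5 -1. ] op 0.0226
[ -0.7 -64.6  -0.5] [1.43333955 2.49204072 1.04456179]
final turn [-0.1  0.2  0.2] shift [ 0.0008 -0.0005  0.0049] rows 0.1
```

Request:
jog_arm(deltas=[[[0,0,0],[0,0,0.003],0.0],[[0,0,0],[0,0,0.005],0.0],[[0,0,0],[0,0,0.007],0.0],[[0,0,0],[0,0,0.008],0.0],[[0,0,0],[0,0,0.008],0.0]])

```text
t: 11.95
tool_pos: [0.5639, -0.2251, 0.1691]
tool_rot: [-2.358, 0.019, -0.01]
contact_force: [-0.5, -4.1, 4.5]
opening: 0.0224
```

```bash
python3 - <<'E'
from h import *
st(); print(incr(), CR.inv().apply(ctrl.get_obs()['contact_force']))
E
```

```text
t 11.95 p [ 0.5639 -0.2251  0.1691] q [-0.75  0.34  1.53  0.57  1.81 -0.75] F [-0.5 -4.1  4.5] op 0.0224
[ -0.6 -58.2  -0.1] [-0.44171021 -6.06426924  0.28873097]
```

Request:
jog_arm(deltas=[[[0,0,0],[0,0,0],0.05],[[0,0,0],[0,0,0],0.05],[[0,0,0],[0,0,0],0.05],[[0,0,0],[0,0,0],0.05],[[0,0,0],[0,0,-0.02],0.05],[[0,0,0],[0,0,-0.05],0.05],[[0,0,0],[0,0,-0.08],0.05],[[0,0,0],[0,0,-0.1],0.05],[[0,0,0],[0,0,-0.1],0.05]])

```text
t: 12.7
tool_pos: [0.5633, -0.2981, 0.242]
tool_rot: [-2.361, 0.02, -0.015]
contact_force: [-0.5, -0.0, 0.9]
opening: 0.0497
```

```bash
python3 - <<'E'
from h import *
im=snap('side','s10');im2=snap('wrist','w10');st(); print(incr())
C=cam('wrist'); G=[cr(x,y,0) for x in(-80,0) for y in (-85,85)];print(proj('wrist',G,C)); print((proj('side',G)-[225,90])*6)
crop(im,225,90,325,190,'s10c');crop(im2,180,150,340,270,'w10c')
E
```

```text
t 12.8 p [ 0.5624 -0.295   0.2381] q [-0.82  0.38  1.37  0.56  1.96 -0.74] F [ 0.3 -0.2 -0.2] op 0.0502
[  -0.6 -156.4   -0.7]
[[167.80333334 200.71127309]
 [206.05187488 162.4113333 ]
 [260.82129427 201.19586842]
 [260.55321367 162.61072263]]
[[427.66510392 192.73495684]
 [412.36472487 489.7913432 ]
 [286.8368075  187.54141764]
 [270.49202384 483.17448334]]
s10c scale 6.0
w10c scale 5.0
```

View pics/s10c.png

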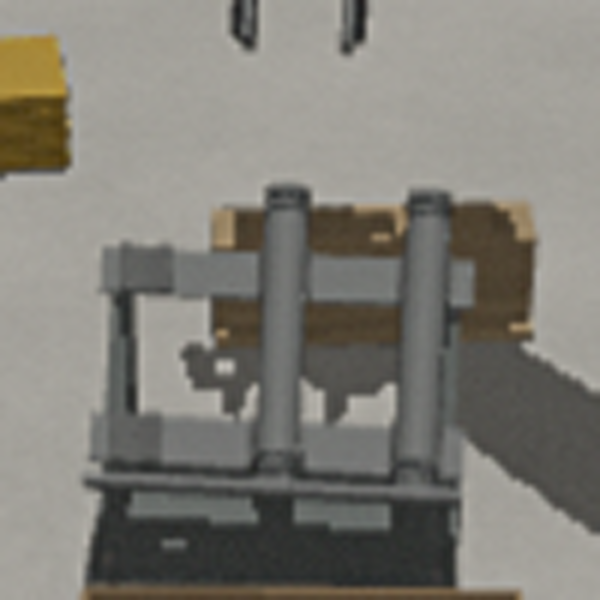

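View pics/w10c.png

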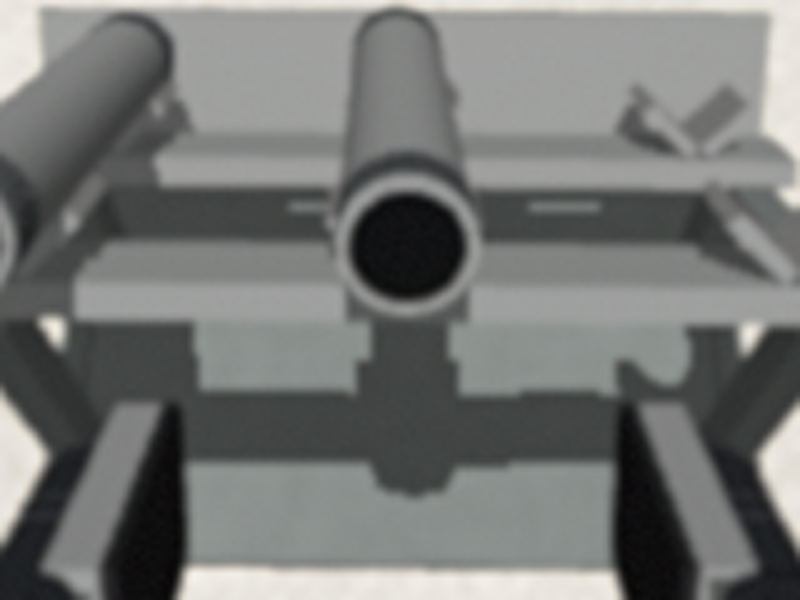

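```bash
cat >> h.py <<'E'
TN=tool(CYAW,-45)
E
python3 - <<'E'
from h import *
print(cr(-80,10,100))
plan([.49,-.17,.38],tool(CYAW,-20),'wp1')
plan(cr(-80,10,100),TN,'pre')
E
```

```text
[ 0.48728525 -0.10442329  0.19163961]
wp1 turn [-65.    0.1   0.3] shift [-0.0746 -0.1878 -0.0129] rows 9.1
pre turn [-90.   -0.    0.3] shift [-0.0784 -0.101   0.1667] rows 12.6
```

Request:
jog_arm(deltas=[[[0,0,0],[-0.02,-0.03,-0.02],0.05],[[-7,0,0],[-0.04,-0.06,-0.03],0.05],[[-65,0,0],[-0.075,-0.188,-0.013],0.05],[[-65,0,0],[-0.075,-0.188,-0.013],0.05],[[-65,0,0],[-0.075,-0.188,-0.013],0.05],[[-65,0,0],[-0.075,-0.188,-0.013],0.05],[[-65,0,0],[-0.075,-0.188,-0.013],0.05],[[-65,0,0],[-0.075,-0.188,-0.013],0.05],[[-65,0,0],[-0.075,-0.188,-0.013],0.05],[[-65,0,0],[-0.075,-0.188,-0.013],0.05],[[-65,0,0],[-0.075,-0.188,-0.013],0.05],[[-65,0,0],[-0.075,-0.188,-0.013],0.05]])

```text
t: 13.8
tool_pos: [0.489, -0.1675, 0.3777]
tool_rot: [2.795, -0.016, -0.009]
contact_force: [-0.2, 0.4, -0.4]
opening: 0.0499
```

```bash
python3 - <<'E'
from h import *
st(); plan(cr(-80,10,100),TN,'pre'); print(np.degrees((TN.inv()*pose()[1]).as_rotvec()))
E
```

```text
t 13.8 p [ 0.489  -0.1675  0.3777] q [-0.3  -0.3   1.72 -0.33  1.62 -0.32] F [-0.2  0.4 -0.4] op 0.0499
pre turn [-25.1  -0.1   0.6] shift [-0.0018 -0.1224  0.1536] rows 4.7
[25.1491786   0.12173033 -0.62960314]
```

Request:
jog_arm(deltas=[[[-25,0,0],[-0.002,-0.08,0.04],0.05],[[-25,0,0],[-0.002,-0.122,0.08],0.05],[[-25,0,0],[-0.002,-0.122,0.1],0.05],[[-25,0,0],[-0.002,-0.122,0.12],0.05],[[-25,0,0],[-0.002,-0.122,0.154],0.05],[[-25,0,0],[-0.002,-0.122,0.154],0.05],[[-25,0,0],[-0.002,-0.122,0.154],0.05],[[-25,0,0],[-0.002,-0.122,0.154],0.05]])

```text
t: 14.47
tool_pos: [0.4897, -0.109, 0.1966]
tool_rot: [2.356, -0.024, -0.006]
contact_force: [0.3, -1.0, 0.4]
opening: 0.0498
```

```bash
python3 - <<'E'
from h import *
snap('wrist','w11');st(); print(incr());plan(cr(-80,10,-18),TN,'grip'); print(np.degrees((TN.inv()*pose()[1]).as_rotvec()))
E
```

```text
t 14.52 p [ 0.4904 -0.1089  0.1979] q [ 0.03 -0.15  2.   -0.8   1.4   0.24] F [0.8 0.2 0.2] op 0.0501
[-76.7   2.4 101.3]
grip turn [-0.  -0.4 -0.1] shift [-0.0041 -0.0076  0.1193] rows 2.9
[0.00635212 0.37421127 0.07107827]
```

View pics/w11.png

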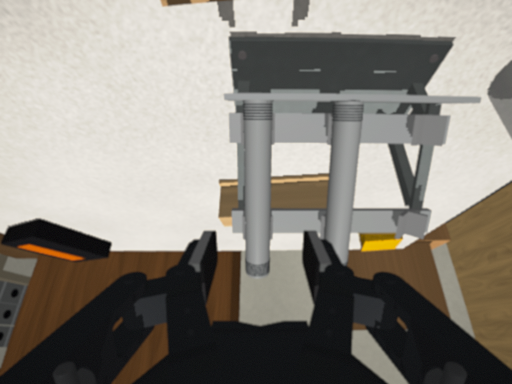

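Request:
jog_arm(deltas=[[[0,0,0],[-0.004,-0.008,0.02],0.05],[[0,0,0],[-0.004,-0.008,0.05],0.05],[[0,0,0],[-0.004,-0.008,0.08],0.05],[[0,0,0],[-0.004,-0.008,0.1],0.05],[[0,0,0],[-0.004,-0.008,0.119],0.05],[[0,0,0],[-0.004,-0.008,0.119],0.05],[[0,0,0],[-0.004,-0.008,0.119],0.05]])

```text
t: 15.1
tool_pos: [0.4847, -0.1875, 0.1071]
tool_rot: [2.356, -0.025, -0.005]
contact_force: [0.5, 0.4, 0.5]
opening: 0.0497
```

```bash
python3 - <<'E'
from h import *
st(); print(incr());plan(cr(-80,10,-18),TN,'grip')
E
```

```text
t 15.1 p [ 0.4847 -0.1875  0.1071] q [-0.13 -0.05  2.08 -0.87  1.17  0.27] F [0.5 0.4 0.5] op 0.0497
[-80.7  11.  -18.5]
grip turn [ 0.  -0.3 -0. ] shift [ 0.0007  0.001  -0.0005] rows 0.0
```

Request:
jog_arm(deltas=[[[0,0,0],[0,0,0],0.0],[[0,0,0],[0,0,0],0.0],[[0,0,0],[0,0,0],0.0],[[0,0,0],[0,0,0],0.0],[[0,0,0],[0,0,0],0.0],[[0,0,0],[0,0,-0.02],0.0],[[0,0,0],[0,0,-0.05],0.0],[[0,0,0],[0,0,-0.09],0.0],[[0,0,0],[0,0,-0.13],0.0],[[0,0,0],[0,0,-0.14],0.0],[[0,0,0],[0,0,-0.14],0.0]])

```text
t: 16.02
tool_pos: [0.4866, -0.0855, 0.2062]
tool_rot: [2.357, -0.019, -0.001]
contact_force: [1.0, 0.5, -2.5]
opening: 0.0229
```

```bash
python3 - <<'E'
from h import *
snap('wrist','w12');a=snap('top','t12');st(); print(incr())
b=snap('side','s12')
crop(a,90,160,450,280,'t12c');crop(b,225,90,325,350,'s12c')
E
```

```text
t 16.12 p [ 0.4843 -0.0873  0.2022] q [ 0.07 -0.15  2.   -0.79  1.44  0.26] F [ 0.4  0.5 -2.4] op 0.0231
[-83.4  14.6 119.6]
t12c scale 2.2222222222222223
s12c scale 2.3076923076923075
```

View pics/w12.png

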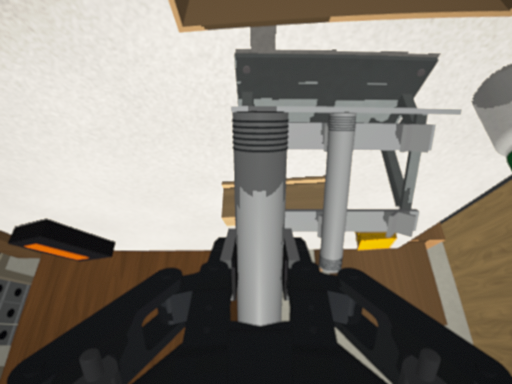

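View pics/t12.png

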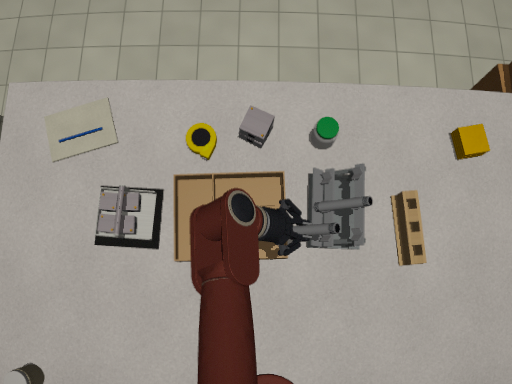

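View pics/s12c.png

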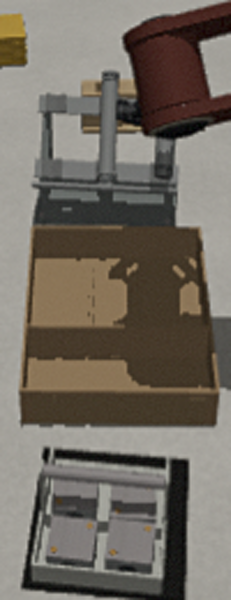

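```bash
cat >> h.py <<'E'
KO=np.array([.538,.113,0]); KYAW=3.0
def ct(x,y,z): return KO+R.from_euler('z',KYAW,degrees=True).apply(np.array([x,y,z])/1000.)
E
python3 - <<'E'
from h import *
print(ct(-68,-43,100)); plan(ct(-68,-43,110),tool(KYAW,0),'above')
E
```

```text
[0.47234364 0.06650008 0.1       ]
above turn [45.   1.8 -3.7] shift [-0.0137 -0.1735 -0.0443] rows 6.3
```

Request:
jog_arm(deltas=[[[45,1.8,-3.7],[-0.014,-0.138,-0.08],0.0],[[45,1.8,-3.7],[-0.014,-0.138,-0.08],0.0],[[45,1.8,-3.7],[-0.014,-0.138,-0.08],0.0],[[45,1.8,-3.7],[-0.014,-0.138,-0.08],0.0],[[45,1.8,-3.7],[-0.014,-0.138,-0.08],0.0],[[45,1.8,-3.7],[-0.014,-0.138,-0.08],0.0],[[45,1.8,-3.7],[-0.014,-0.138,-0.08],0.0],[[45,1.8,-3.7],[-0.014,-0.138,-0.08],0.0],[[45,1.8,-3.7],[-0.014,-0.138,-0.08],0.0]])

```text
t: 16.92
tool_pos: [0.4724, 0.0654, 0.1603]
tool_rot: [3.14, 0.078, 0.001]
contact_force: [0.8, -0.9, -2.1]
opening: 0.0226
```

```bash
python3 - <<'E'
from h import *
a=snap('wrist','w13');b=snap('top','t13');st(); plan(ct(-68,-43,9),tool(KYAW,0),'down'); C=cam('wrist')
K=[ct(-120,-154.5,60),ct(120,-154.5,60),ct(120,154.5,60),ct(-120,154.5,60),ct(-120,44.5,60),ct(120,44.5,60)]
print(proj('wrist',K,C)); crop(b,150,150,310,280,'t13c')
E
```

```text
t 17.02 p [0.4727 0.0666 0.1608] q [-0.02 -0.26  2.02 -0.    1.38 -0.07] F [-0.1 -0.1 -2.1] op 0.0229
down turn [ 0.  -0.1 -0. ] shift [-0.0006 -0.      0.1518] rows 3.6
[[211.87543872 288.41065025]
 [428.71620814 286.40650272]
 [494.27035239 -45.42219939]
 [191.67868422 -54.13558908]
 [199.47421459  94.63073268]
 [469.93122591  96.84831411]]
t13c scale 4.615384615384615
```

View pics/w13.png

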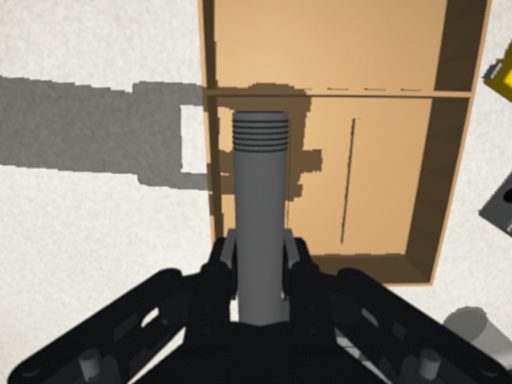

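View pics/t13c.png

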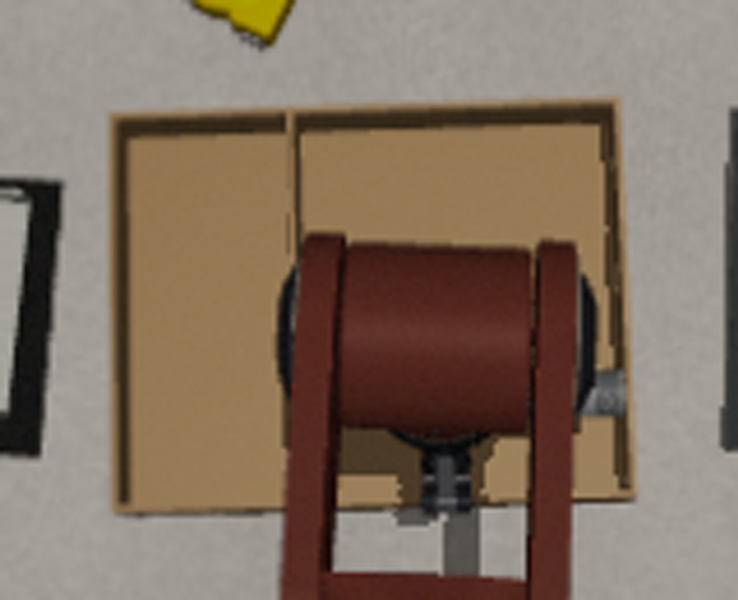

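```bash
python3 - <<'E'
from h import *
C=cam('wrist'); P=onz('wrist',(260.5,112),.1793+.010,C); print(P, R.from_euler('z',-3,degrees=True).apply(P-KO)*1000)
E
```

```text
[0.46867238 0.14070684 0.1893    ] [-67.78254792  31.29719577 189.3       ]
```

Request:
jog_arm(deltas=[[[0,0,0],[0,0,0.04],0.0],[[0,0,0],[0,0,0.08],0.0],[[0,0,0],[0,0,0.11],0.0],[[0,0,0],[0,0,0.13],0.0],[[0,0,0],[0,0,0.145],0.0],[[0,0,0],[0,0,0.151],0.0],[[0,0,0],[0,0,0.151],0.0],[[0,0,0],[0,0,0.151],0.0]])

```text
t: 17.68
tool_pos: [0.4743, 0.0674, 0.0116]
tool_rot: [3.14, 0.085, 0.006]
contact_force: [0.3, 0.7, -0.8]
opening: 0.023
```

```bash
python3 - <<'E'
from h import *
st()
E
```

```text
t 17.68 p [0.4743 0.0674 0.0116] q [-0.01 -0.05  2.11  0.    1.07 -0.07] F [ 0.3  0.7 -0.8] op 0.023
```

Request:
jog_arm(deltas=[[[0,0,0],[0,0,0.004],0.0],[[0,0,0],[0,0,0.004],0.0],[[0,0,0],[0,0,0.004],0.033],[[0,0,0],[0,0,0.004],0.033],[[0,0,0],[0,0,0.004],0.033],[[0,0,0],[0,0,0.004],0.033],[[0,0,0],[0,0,-0.02],0.033],[[0,0,0],[0,0,-0.05],0.033],[[0,0,0],[0,0,-0.09],0.04],[[0,0,0],[0,0,-0.13],0.05],[[0,0,0],[0,0,-0.17],0.05],[[0,0,0],[0,0,-0.2],0.05]])

```text
t: 18.68
tool_pos: [0.4737, 0.0669, 0.215]
tool_rot: [-3.14, -0.083, -0.011]
contact_force: [0.4, -0.4, 0.5]
opening: 0.05
```

```bash
python3 - <<'E'
from h import *
a=snap('wrist','w14');st()
plan([.53,-.05,.38],tool(CYAW,-20),'wp'); plan(cr(0,10,100),TN,'pre')
E
```

```text
t 18.73 p [0.4768 0.0669 0.2216] q [-0.02 -0.31  1.96  0.    1.47 -0.07] F [2.7 1.  4.4] op 0.0497
wp turn [-20.   -1.8   4.1] shift [ 0.0497  0.1197 -0.1574] rows 4.9
pre turn [-45.   -2.7   3.7] shift [0.0806 0.1776 0.0316] rows 6.3
```

View pics/w14.png

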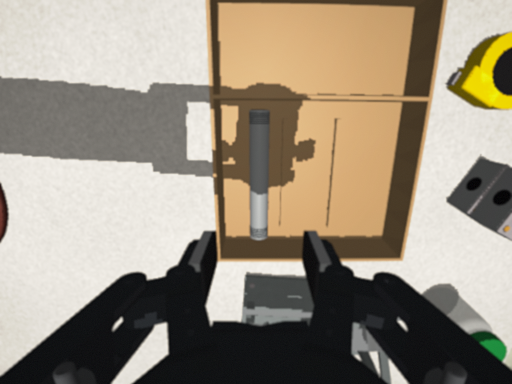

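Request:
jog_arm(deltas=[[[-45,-2.7,3.7],[0.02,0.05,-0.04],0.05],[[-45,-2.7,3.7],[0.04,0.08,-0.04],0.05],[[-45,-2.7,3.7],[0.06,0.12,-0.03],0.05],[[-45,-2.7,3.7],[0.08,0.15,0.0],0.05],[[-45,-2.7,3.7],[0.081,0.178,0.025],0.05],[[-45,-2.7,3.7],[0.081,0.178,0.032],0.05],[[-45,-2.7,3.7],[0.081,0.178,0.032],0.05],[[-45,-2.7,3.7],[0.081,0.178,0.032],0.05],[[-45,-2.7,3.7],[0.081,0.178,0.032],0.05]])

```text
t: 19.48
tool_pos: [0.5634, -0.1062, 0.1786]
tool_rot: [2.356, -0.018, -0.03]
contact_force: [1.0, 0.2, 0.2]
opening: 0.0499
```

```bash
python3 - <<'E'
from h import *
snap('wrist','w15');st(); print(incr());plan(cr(0,10,-18),TN,'grip')
C=cam('wrist');print(proj('wrist',[cr(0,-85,0),cr(0,85,0)],C))
E
```

```text
t 19.53 p [ 0.5641 -0.1064  0.1803] q [ 0.03  0.06  1.83 -0.8   1.39  0.26] F [ 0.1 -0.4 -0.1] op 0.05
[-3.1 17.9 91.8]
grip turn [-0.   0.5  0.6] shift [0.0041 0.0079 0.1097] rows 2.6
[[263.05622332 287.13874334]
 [265.56001474 118.20508902]]
```

View pics/w15.png

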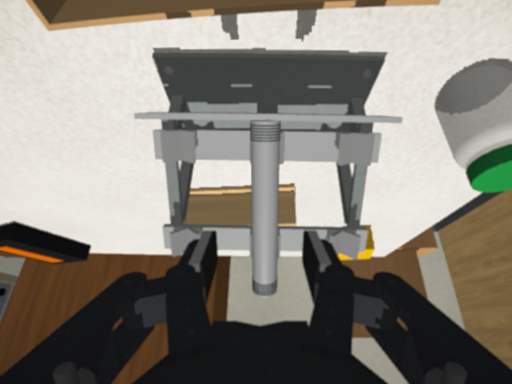

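Tube end at (265,120) against the stop, prediction (265.6,118). Gripping it the same way.

Request:
jog_arm(deltas=[[[0,0,0],[0.004,0.008,0.02],0.05],[[0,0,0],[0.004,0.008,0.05],0.05],[[0,0,0],[0.004,0.008,0.08],0.05],[[0,0,0],[0.004,0.008,0.1],0.05],[[0,0,0],[0.004,0.008,0.11],0.05],[[0,0,0],[0.004,0.008,0.11],0.05],[[0,0,0],[0.004,0.008,0.11],0.05]])

```text
t: 20.12
tool_pos: [0.5655, -0.1903, 0.1092]
tool_rot: [2.355, -0.022, -0.025]
contact_force: [0.3, -0.0, -0.5]
opening: 0.0497
```

```bash
python3 - <<'E'
from h import *
st(); print(incr());plan(cr(0,10,-18),TN,'grip')
E
```

```text
t 20.12 p [ 0.5655 -0.1903  0.1092] q [-0.12  0.14  1.88 -0.86  1.2   0.26] F [ 0.3 -0.  -0.5] op 0.0497
[  0.2   8.9 -17.8]
grip turn [0.  0.5 0.4] shift [-0.0002 -0.0011  0.0002] rows 0.1
```

Request:
jog_arm(deltas=[[[0,0,0],[0,0,0],0.0],[[0,0,0],[0,0,0],0.0],[[0,0,0],[0,0,0],0.0],[[0,0,0],[0,0,0],0.0],[[0,0,0],[0,0,0],0.0],[[0,0,0],[0,0,-0.02],0.0],[[0,0,0],[0,0,-0.05],0.0],[[0,0,0],[0,0,-0.09],0.0],[[0,0,0],[0,0,-0.13],0.0],[[0,0,0],[0,0,-0.14],0.0],[[0,0,0],[0,0,-0.14],0.0]])

```text
t: 21.03
tool_pos: [0.5704, -0.0892, 0.2093]
tool_rot: [2.357, -0.019, -0.02]
contact_force: [0.7, 0.3, -1.4]
opening: 0.0228
```

```bash
python3 - <<'E'
from h import *
st(); a=snap('top','t16'); plan(ct(30,-45,160),tool(KYAW,0),'above x30');plan(ct(0,-45,160),tool(KYAW,0),'above')
E
```

```text
t 21.03 p [ 0.5704 -0.0892  0.2093] q [ 0.06  0.05  1.8  -0.79  1.44  0.24] F [ 0.7  0.3 -1.4] op 0.0228
above x30 turn [44.9  2.3 -3.7] shift [-0.0015 -0.1461 -0.08  ] rows 6.3
above turn [44.9  2.3 -3.7] shift [-0.0314 -0.1448 -0.0782] rows 6.3
```

View pics/t16.png

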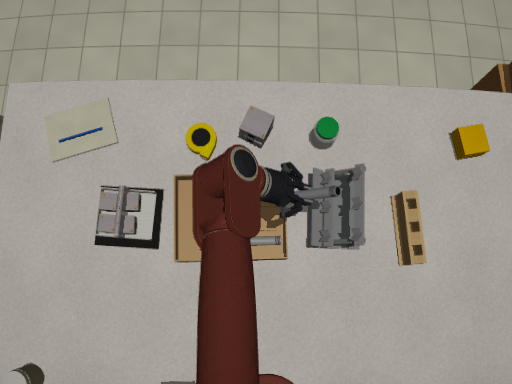

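```bash
python3 - <<'E'
from h import *
plan(ct(70,-45,160),tool(KYAW,0),'above')
E
```

```text
above turn [44.9  2.3 -3.7] shift [ 0.0384 -0.1478 -0.0824] rows 6.3
```

Request:
jog_arm(deltas=[[[45,2.3,-3.7],[0.038,-0.148,-0.082],0.0],[[45,2.3,-3.7],[0.038,-0.148,-0.082],0.0],[[45,2.3,-3.7],[0.038,-0.148,-0.082],0.0],[[45,2.3,-3.7],[0.038,-0.148,-0.082],0.0],[[45,2.3,-3.7],[0.038,-0.148,-0.082],0.0],[[45,2.3,-3.7],[0.038,-0.148,-0.082],0.0],[[45,2.3,-3.7],[0.038,-0.148,-0.082],0.0],[[45,2.3,-3.7],[0.038,-0.148,-0.082],0.0],[[45,2.3,-3.7],[0.038,-0.148,-0.082],0.0]])

```text
t: 21.83
tool_pos: [0.6082, 0.0689, 0.1564]
tool_rot: [3.14, 0.074, -0.01]
contact_force: [0.4, 0.1, -1.2]
opening: 0.0226
```

```bash
python3 - <<'E'
from h import *
a=snap('wrist','w17');st(); plan(ct(70,-45,8),tool(KYAW,0),'down'); C=cam('wrist')
K=[ct(-120,-154.5,60),ct(120,-154.5,60),ct(-120,44.5,60),ct(120,44.5,60)]
print(proj('wrist',K,C))
E
```

```text
t 21.88 p [0.6084 0.0697 0.1568] q [-0.01  0.08  1.71 -0.    1.36 -0.06] F [-0.1  0.6 -1.7] op 0.0228
down turn [ 0.   0.3 -0.2] shift [ 0.0029 -0.002   0.1488] rows 3.6
[[ 89.0829684  286.14158065]
 [309.37550801 287.52586796]
 [ 45.85840629  93.05434712]
 [321.40871435  89.05918364]]
```

View pics/w17.png

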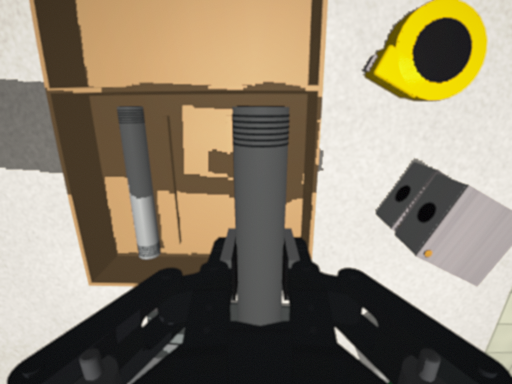

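```bash
python3 - <<'E'
from h import *
C=cam('wrist'); z=pose()[0][2]+.0285;P=onz('wrist',(261,107),z,C); print(R.from_euler('z',-3,degrees=True).apply(P-KO)*1000)
E
```

```text
[ 68.53880936  29.2362178  185.31152756]
```

Request:
jog_arm(deltas=[[[0,0,0],[0.002,-0.002,0.04],0.0],[[0,0,0],[0.002,-0.002,0.08],0.0],[[0,0,0],[0.002,-0.002,0.11],0.0],[[0,0,0],[0.002,-0.002,0.13],0.0],[[0,0,0],[0.002,-0.002,0.144],0.0],[[0,0,0],[0.002,-0.002,0.148],0.0],[[0,0,0],[0.002,-0.002,0.148],0.0],[[0,0,0],[0.002,-0.002,0.148],0.0]])

```text
t: 22.55
tool_pos: [0.6122, 0.073, 0.0124]
tool_rot: [3.141, 0.08, -0.0]
contact_force: [0.1, -0.8, -2.0]
opening: 0.0228
```

```bash
python3 - <<'E'
from h import *
st()
E
```

```text
t 22.55 p [0.6122 0.073  0.0124] q [-0.    0.26  1.78 -0.    1.11 -0.05] F [ 0.1 -0.8 -2. ] op 0.0228
```

Request:
jog_arm(deltas=[[[0,0,0],[0,0,0.004],0.0],[[0,0,0],[0,0,0.004],0.0],[[0,0,0],[0,0,0.004],0.034],[[0,0,0],[0,0,0.004],0.034],[[0,0,0],[0,0,0.004],0.034],[[0,0,0],[0,0,0.004],0.034],[[0,0,0],[0,0,-0.02],0.034],[[0,0,0],[0,0,-0.05],0.034],[[0,0,0],[0,0,-0.09],0.04],[[0,0,0],[0,0,-0.13],0.05],[[0,0,0],[0,0,-0.17],0.05],[[0,0,0],[0,0,-0.21],0.05]])

```text
t: 23.55
tool_pos: [0.6119, 0.0726, 0.2245]
tool_rot: [-3.14, -0.079, -0.002]
contact_force: [1.0, -0.1, 0.2]
opening: 0.0498
```

```bash
python3 - <<'E'
from h import *
a=snap('wrist','w18');st()
plan([.543,.409,.26],tool(88.2,0),'tray h88');plan([.543,.409,.26],tool(-91.8,0),'tray h-92')
E
```

```text
t 23.6 p [0.6164 0.0727 0.2355] q [-0.    0.03  1.63  0.    1.47 -0.05] F [ 2.7 -0.7  6.4] op 0.0499
tray h88 turn [  0.7  -0.7 -85.3] shift [-0.056  -0.3395 -0.0257] rows 11.9
tray h-92 turn [-0.8 -0.8 94.7] shift [-0.056  -0.3395 -0.0257] rows 13.2
```

View pics/w18.png

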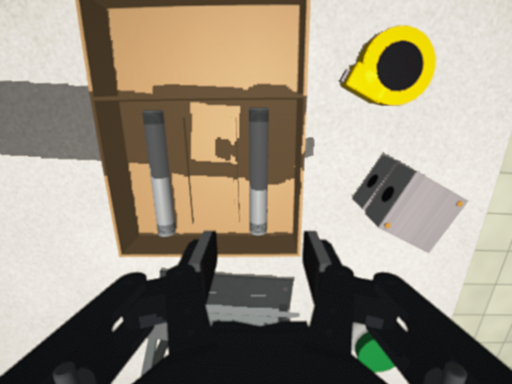

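Request:
jog_arm(deltas=[[[0,0,-7],[0,-0.03,-0.02],0.06],[[0,0,-85],[-0.056,-0.34,-0.02],0.06],[[0,0,-85],[-0.056,-0.34,-0.02],0.06],[[0,0,-85],[-0.056,-0.34,-0.02],0.06],[[0,0,-85],[-0.056,-0.34,-0.02],0.06],[[0,0,-85],[-0.056,-0.34,-0.02],0.06],[[0,0,-85],[-0.056,-0.34,-0.02],0.06],[[0,0,-85],[-0.056,-0.34,-0.02],0.06],[[0,0,-85],[-0.056,-0.34,-0.02],0.06],[[0,0,-85],[-0.056,-0.34,-0.02],0.06],[[0,0,-85],[-0.056,-0.34,-0.02],0.06],[[0,0,-85],[-0.056,-0.34,-0.02],0.06]])

```text
t: 24.6
tool_pos: [0.5387, 0.4106, 0.2422]
tool_rot: [-2.253, -2.188, -0.001]
contact_force: [-0.3, 0.1, -0.6]
opening: 0.0598
```

```bash
python3 - <<'E'
from h import *
a=snap('wrist','w19');b=snap('top','t19');s=snap('side','s19');st()
crop(b,80,140,300,280,'t19c'); crop(s,180,170,340,350,'s19c')
plan([.543,.409,.26],tool(88.2,0),'tray h88')
E
```

```text
t 24.75 p [0.5389 0.4097 0.2421] q [ 0.54  0.17  1.47  0.    1.5  -0.99] F [ 1.4 -0.7 -0.4] op 0.0603
t19c scale 3.6363636363636362
s19c scale 3.3333333333333335
tray h88 turn [-0.  -0.1 -0.5] shift [-0.0005  0.0041 -0.0179] rows 0.4
```

View pics/w19.png

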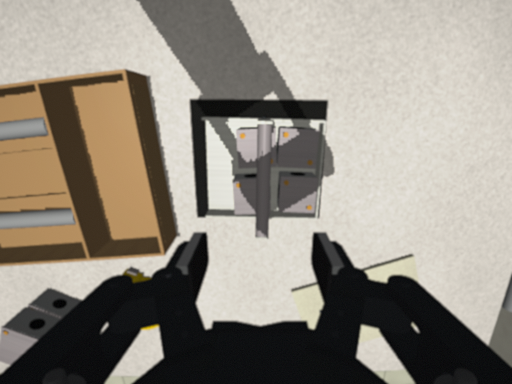

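View pics/t19c.png

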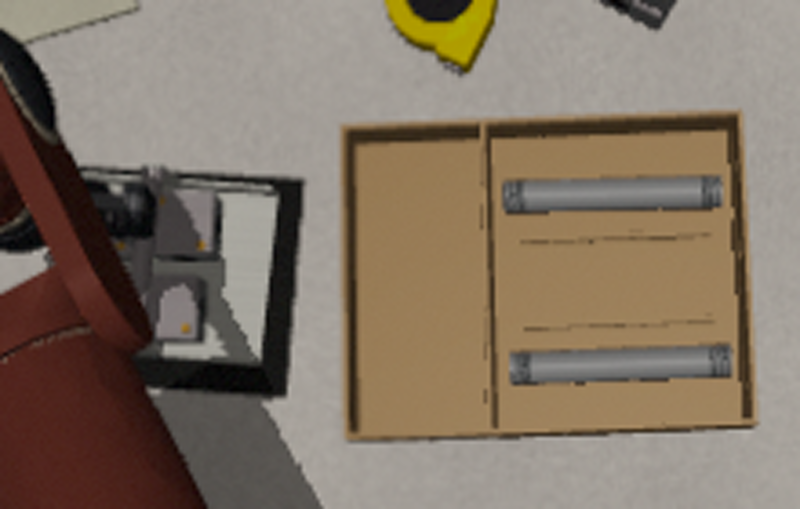

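View pics/s19c.png

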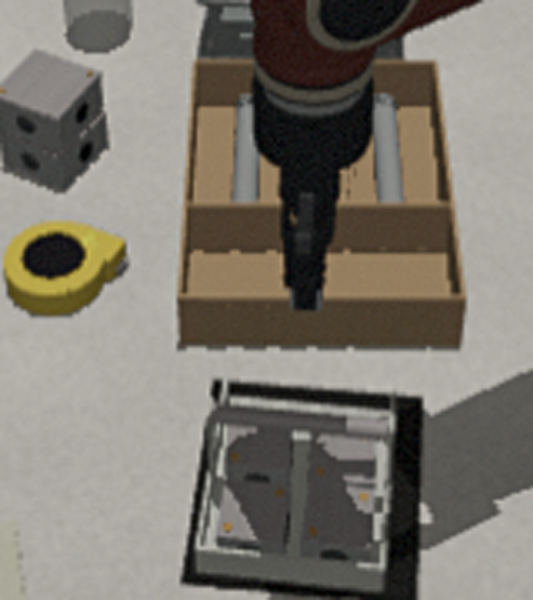

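```bash
python3 - <<'E'
from h import *
C=cam('wrist')
a=onz('wrist',(265,122),.094,C);b=onz('wrist',(261.5,237),.094,C); print(a,b,(a+b)/2,np.linalg.norm(a-b))
m=[onz('wrist',p,.003,C) for p in [(191,100),(327,102),(198,217)]];print('mat',m,(m[1]+m[2])/2)
K=[ct(-120,154.5,60),ct(120,154.5,60)];print(proj('wrist',K,C))
plan([.543,.409,.069],tool(88.2,0),'grip')
E
```

```text
[0.4764638  0.41785954 0.094     ] [0.61153241 0.40900389 0.094     ] [0.5439981  0.41343171 0.094     ] 0.13535860318533563
mat [array([0.44722468, 0.31960193, 0.003     ]), array([0.45733217, 0.50563961, 0.003     ]), array([0.61969381, 0.31075417, 0.003     ])] [0.53851299 0.40819689 0.003     ]
[[124.36831267  67.22553363]
 [165.07011253 253.84479262]]
grip turn [-0.  -0.1 -0.5] shift [-0.0008  0.0042  0.1731] rows 4.2
```

```bash
python3 - <<'E'
from h import *
plan([.544,.412,.069],tool(87.2,0),'grip')
E
```

```text
grip turn [-0.  -0.1  0.5] shift [0.0023 0.0051 0.1731] rows 4.2
```

Request:
jog_arm(deltas=[[[0,0,0.5],[0.002,0.005,0.04],0.06],[[0,0,0.5],[0.002,0.005,0.08],0.06],[[0,0,0.5],[0.002,0.005,0.12],0.06],[[0,0,0.5],[0.002,0.005,0.15],0.06],[[0,0,0.5],[0.002,0.005,0.173],0.06],[[0,0,0.5],[0.002,0.005,0.173],0.06],[[0,0,0.5],[0.002,0.005,0.173],0.06],[[0,0,0.5],[0.002,0.005,0.173],0.06]])

```text
t: 25.42
tool_pos: [0.5447, 0.412, 0.0707]
tool_rot: [-2.272, -2.168, -0.003]
contact_force: [-0.1, 0.2, 0.6]
opening: 0.0602
```

```bash
python3 - <<'E'
from h import *
st(); snap('wrist','w20')
E
```

```text
t 25.42 p [0.5447 0.412  0.0707] q [ 0.54  0.32  1.59  0.    1.23 -0.99] F [-0.1  0.2  0.6] op 0.0602
```

View pics/w20.png

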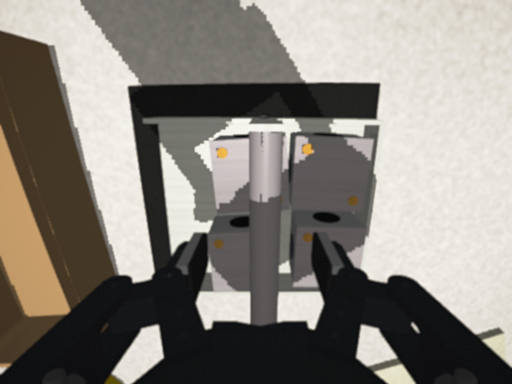

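Request:
jog_arm(deltas=[[[0,0,0],[0,0,0],0.0],[[0,0,0],[0,0,0],0.0],[[0,0,0],[0,0,0],0.0],[[0,0,0],[0,0,0],0.0],[[0,0,0],[0,0,0],0.0],[[0,0,0],[0,0,0],0.0],[[0,0,0],[0,0,0],0.0],[[0,0,0],[0,0,-0.01],0.0],[[0,0,0],[0,0,-0.02],0.0],[[0,0,0],[0,0,-0.04],0.0],[[0,0,0],[0,0,-0.06],0.0],[[0,0,0],[0,0,-0.06],0.0]], squeeze=115)

```text
t: 26.47
tool_pos: [0.5455, 0.4125, 0.1332]
tool_rot: [2.271, 2.17, 0.009]
contact_force: [2.9, 1.7, -2.4]
opening: 0.0125
```

```bash
python3 - <<'E'
from h import *
st(); snap('wrist','w21'); s=snap('side','s21'); crop(s,180,170,340,350,'s21c')
E
```

```text
t 26.47 p [0.5455 0.4125 0.1332] q [ 0.54  0.26  1.55  0.    1.33 -0.99] F [ 2.9  1.7 -2.4] op 0.0125
s21c scale 3.3333333333333335
```

View pics/w21.png

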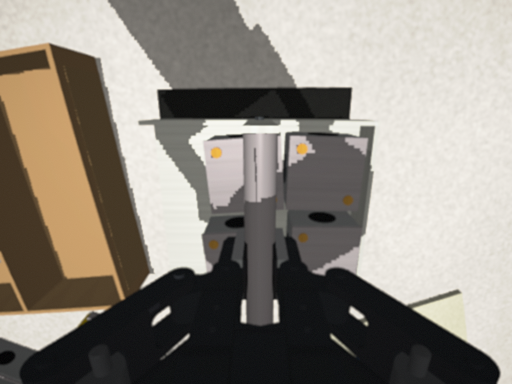

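View pics/s21c.png

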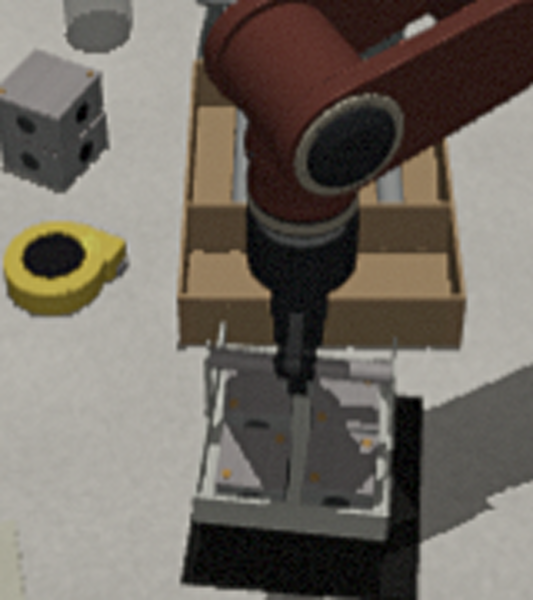

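```bash
cat >> h.py <<'E'
def pour(phi,ycar,zbar,xcar=0):
    """tool pose with tray tilted phi nose down, heading carton; bar at carton y, world z"""
    ax=R.from_euler('z',KYAW,degrees=True).apply([1,0,0]); Rt=R.from_rotvec(np.radians(phi)*ax)*tool(90+KYAW,0)
    b=ct(xcar,ycar,zbar); return b+.019*Rt.as_matrix()[:,2],Rt
E
python3 - <<'E'
from h import *
plan(*pour(0,120,240),'m1');plan(*pour(0,200,240),'m0')
E
```

```text
m1 turn [-0.  -0.  -5.6] shift [-0.1788 -0.0039 -0.0922] rows 4.8
m0 turn [-0.  -0.  -5.6] shift [-0.0992 -0.0117 -0.0921] rows 3.3
```

Request:
jog_arm(deltas=[[[0,-2,0],[0,0,-0.02],0.0],[[0,-4,-1],[0,0,-0.045],0.0],[[0,-6,-2],[-0.004,0,-0.07],0.0],[[0,-8,-3],[-0.015,0,-0.085],0.0],[[0,-8,-4],[-0.03,-0.001,-0.092],0.0],[[0,-8,-5],[-0.05,-0.001,-0.092],0.0],[[0,-8,-5.6],[-0.07,-0.002,-0.092],0.0],[[0,-8,-5.6],[-0.092,-0.003,-0.092],0.0],[[0,-8,-5.6],[-0.114,-0.004,-0.092],0.0],[[0,-8,-5.6],[-0.134,-0.004,-0.092],0.0],[[0,-8,-5.6],[-0.15,-0.004,-0.092],0.0],[[0,-8,-5.6],[-0.16,-0.004,-0.092],0.0]])

```text
t: 27.57
tool_pos: [0.5314, 0.2498, 0.2183]
tool_rot: [2.096, 2.207, -0.16]
contact_force: [0.1, 0.8, -4.9]
opening: 0.0126
```

```bash
python3 - <<'E'
from h import *
st(); s=snap('side','s22'); crop(s,180,150,340,330,'s22c');snap('wrist','w22')
for a in [(0,120,240),(20,108,220),(30,100,205),(40,97,195),(55,92,186)]: plan(*pour(*a),str(a))
E
```

```text
t 27.57 p [0.5314 0.2498 0.2183] q [ 0.37  0.02  1.67 -0.13  1.51 -1.24] F [ 0.1  0.8 -4.9] op 0.0126
s22c scale 3.3333333333333335
(0, 120, 240) turn [-0.6  8.  -0.1] shift [-0.0175 -0.0011  0.0007] rows 1.1
(20, 108, 220) turn [-0.6 28.  -0.2] shift [-0.0204 -0.0009  0.0201] rows 3.9
(30, 100, 205) turn [-0.6 38.  -0.3] shift [-0.0234 -0.0007  0.0343] rows 5.3
(40, 97, 195) turn [-0.6 48.  -0.3] shift [-0.0226 -0.0006  0.0423] rows 6.7
(55, 92, 186) turn [-0.5 63.  -0.4] shift [-0.0235 -0.0006  0.0479] rows 8.8
```

View pics/s22c.png

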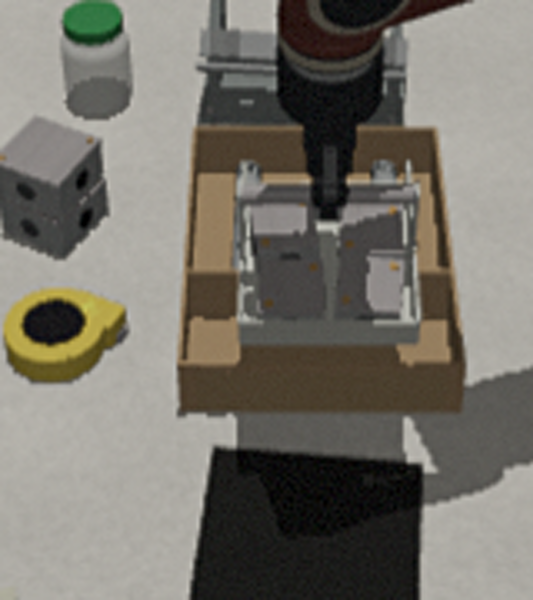

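View pics/w22.png

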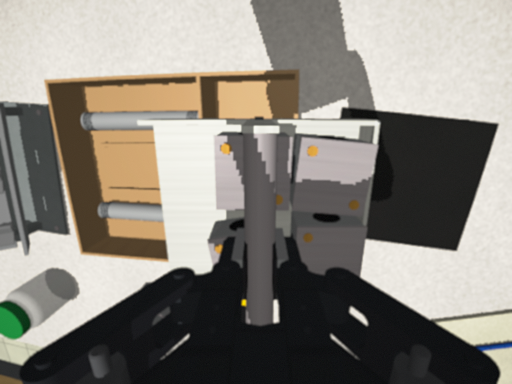

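```bash
python3 - <<'E'
from h import *
for f in [8,14,20,25,30,34,38,42,46,50]:
    c,s=np.cos(np.radians(f)),np.sin(np.radians(f))
    plan(*pour(f,112+80*c-85*s,75+80*s+85*c+(40 if f<10 else 20 if f<16 else 5 if f<21 else 0)),str(f))
E
```

```text
8 turn [-0.6 16.  -0.1] shift [ 0.048  -0.0009  0.0213] rows 2.2
14 turn [-0.6 22.  -0.2] shift [ 0.0415 -0.0008  0.0354] rows 3.1
20 turn [-0.6 28.  -0.2] shift [ 0.0338 -0.0006  0.0456] rows 3.9
25 turn [-0.6 33.  -0.2] shift [ 0.026  -0.0006  0.0474] rows 4.6
30 turn [-0.6 38.  -0.3] shift [ 0.0173 -0.0006  0.0451] rows 5.3
34 turn [-0.6 42.  -0.3] shift [ 0.0101 -0.0006  0.0438] rows 5.9
38 turn [-0.6 46.  -0.3] shift [ 0.0029 -0.0006  0.043 ] rows 6.4
42 turn [-0.6 50.  -0.3] shift [-0.0043 -0.0006  0.0427] rows 7.0
46 turn [-0.5 54.  -0.3] shift [-0.0115 -0.0006  0.0429] rows 7.5
50 turn [-0.5 58.  -0.4] shift [-0.0187 -0.0006  0.0435] rows 8.1
```

Request:
jog_arm(deltas=[[[0,3,0],[0.02,0,0.0],0.0],[[0,8,0],[0.035,0,0.005],0.0],[[0,12,0],[0.048,0,0.012],0.0],[[0,16,0],[0.048,0,0.021],0.0],[[0,19,0],[0.045,0,0.028],0.0],[[0,22,0],[0.042,0,0.035],0.0],[[0,25,0],[0.038,0,0.04],0.0],[[0,28,0],[0.034,0,0.046],0.0],[[0,28,0],[0.034,0,0.046],0.0]])

```text
t: 28.42
tool_pos: [0.5295, 0.2773, 0.1673]
tool_rot: [-1.974, -2.071, -0.333]
contact_force: [-0.2, -0.6, -5.3]
opening: 0.0127
```

```bash
python3 - <<'E'
from h import *
st(); s=snap('side','s23'); crop(s,180,150,340,330,'s23c');snap('wrist','w23')
for f in [25,30,34,38,42,46,50,55]:
    c,s=np.cos(np.radians(f)),np.sin(np.radians(f))
    plan(*pour(f,112+80*c-85*s,75+80*s+85*c),str(f))
E
```

```text
t 28.42 p [0.5295 0.2773 0.1673] q [ 0.2  -0.02  1.82  0.36  1.31 -1.51] F [-0.2 -0.6 -5.3] op 0.0127
s23c scale 3.3333333333333335
25 turn [-0.5  5.  -0.3] shift [-0.0092 -0.0009 -0.0024] rows 0.7
30 turn [-0.5 10.  -0.3] shift [-0.0158 -0.001  -0.0086] rows 1.4
34 turn [-0.5 14.  -0.3] shift [-0.0215 -0.001  -0.0131] rows 2.0
38 turn [-0.5 18.  -0.3] shift [-0.0275 -0.001  -0.0172] rows 2.5
42 turn [-0.5 22.  -0.3] shift [-0.0337 -0.001  -0.0209] rows 3.1
46 turn [-0.5 26.  -0.4] shift [-0.0402 -0.001  -0.0241] rows 3.6
50 turn [-0.5 30.  -0.4] shift [-0.0469 -0.001  -0.0268] rows 4.2
55 turn [-0.4 35.  -0.4] shift [-0.0555 -0.001  -0.0296] rows 4.9
```

View pics/s23c.png

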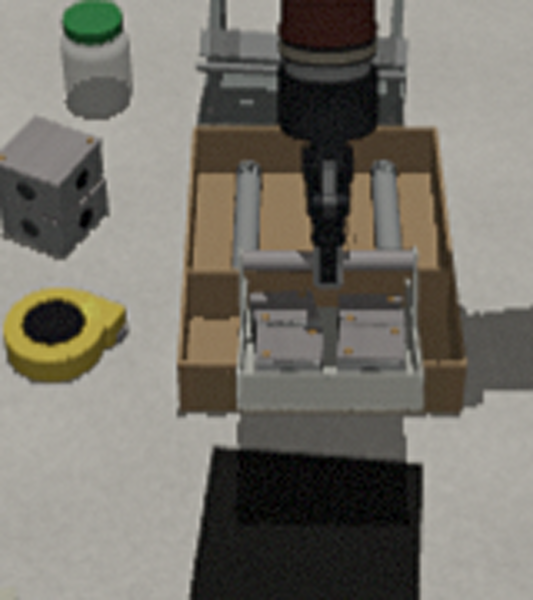

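View pics/w23.png

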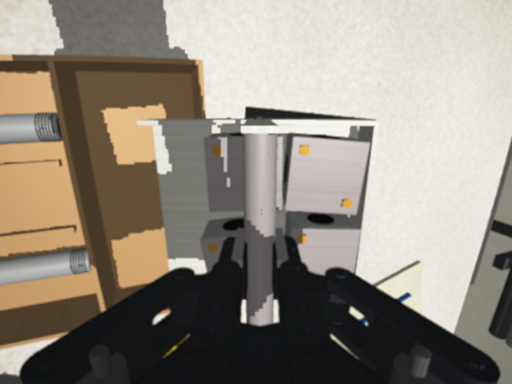

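Request:
jog_arm(deltas=[[[0,5,0],[-0.009,-0.001,-0.002],0.0],[[0,8,0],[-0.013,-0.001,-0.006],0.0],[[0,11,0],[-0.017,-0.001,-0.01],0.0],[[0,14,0],[-0.021,-0.001,-0.013],0.0],[[0,17,0],[-0.026,-0.001,-0.016],0.0],[[0,20,0],[-0.031,-0.001,-0.019],0.0],[[0,22,0],[-0.034,-0.001,-0.021],0.0],[[0,24,0],[-0.037,-0.001,-0.022],0.0],[[0,26,0],[-0.04,-0.001,-0.024],0.0],[[0,28,0],[-0.043,-0.001,-0.026],0.0],[[0,30,0],[-0.047,-0.001,-0.027],0.0],[[0,30,0],[-0.047,-0.001,-0.027],0.0]])

```text
t: 29.52
tool_pos: [0.533, 0.2254, 0.1794]
tool_rot: [-1.653, -1.734, -0.761]
contact_force: [-0.4, -0.6, -3.2]
opening: 0.0126
```

```bash
python3 - <<'E'
from h import *
st(); s=snap('side','s24'); crop(s,180,150,340,330,'s24c');snap('wrist','w24')
E
```

```text
t 29.52 p [0.533  0.2254 0.1794] q [-0.11  0.01  1.92  0.86  1.47 -1.95] F [-0.4 -0.6 -3.2] op 0.0126
s24c scale 3.3333333333333335
```

View pics/s24c.png

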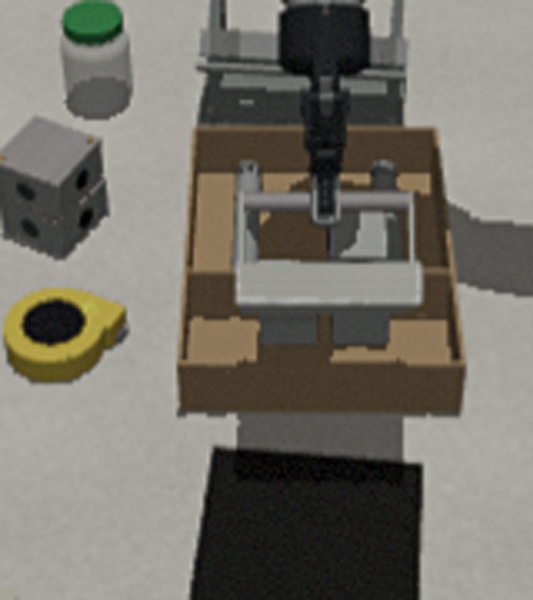

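View pics/w24.png

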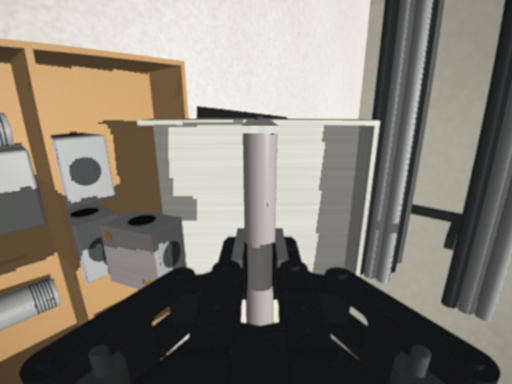

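```bash
python3 - <<'E'
from h import *
p,Rr=pose()
plan(p+[0,0.03,.08],Rr,'up'); plan([.538,.408,.149],tool(87.4,0),'above mat')
E
```

```text
up turn [0. 0. 0.] shift [ 0.0805  0.001  -0.0286] rows 2.0
above mat turn [ -2.9 -49.9   5.1] shift [0.0931 0.0149 0.1588] rows 7.0
```

Request:
jog_arm(deltas=[[[0,0,0],[0.04,0,-0.015],0.0],[[0,0,0],[0.08,0,-0.03],0.0],[[0,-7,1],[0.1,0.002,-0.03],0.0],[[0,-14,1],[0.12,0.004,-0.01],0.0],[[-1,-21,2],[0.13,0.006,0.02],0.0],[[-1,-28,3],[0.13,0.008,0.05],0.0],[[-2,-35,4],[0.125,0.01,0.08],0.0],[[-2,-42,4],[0.115,0.012,0.11],0.0],[[-3,-50,5],[0.1,0.014,0.14],0.0],[[-3,-50,5],[0.093,0.015,0.159],0.0],[[-3,-50,5],[0.093,0.015,0.159],0.0],[[-3,-50,5],[0.093,0.015,0.159],0.0]])

```text
t: 30.62
tool_pos: [0.5361, 0.4092, 0.1473]
tool_rot: [2.269, 2.172, -0.002]
contact_force: [-0.1, 0.1, -1.7]
opening: 0.0129
```

```bash
python3 - <<'E'
from h import *
st(); s=snap('side','s25'); crop(s,180,150,340,330,'s25c');t=snap('top','t25');crop(t,80,140,300,280,'t25c');snap('wrist','w25')
plan([.538,.408,.069],tool(87.4,0),'mat')
E
```

```text
t 30.62 p [0.5361 0.4092 0.1473] q [ 0.54  0.23  1.56 -0.    1.35 -0.99] F [-0.1  0.1 -1.7] op 0.0129
s25c scale 3.3333333333333335
t25c scale 3.6363636363636362
mat turn [ 0.3 -0.1 -0.1] shift [ 0.0002 -0.0013  0.0822] rows 2.0
```

View pics/s25c.png

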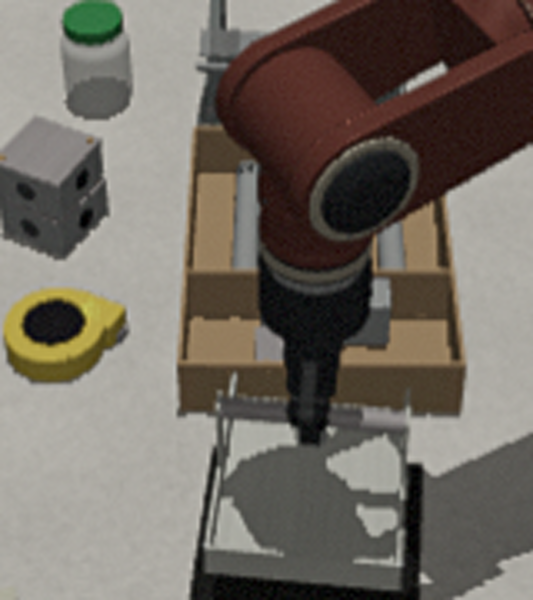

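View pics/t25c.png

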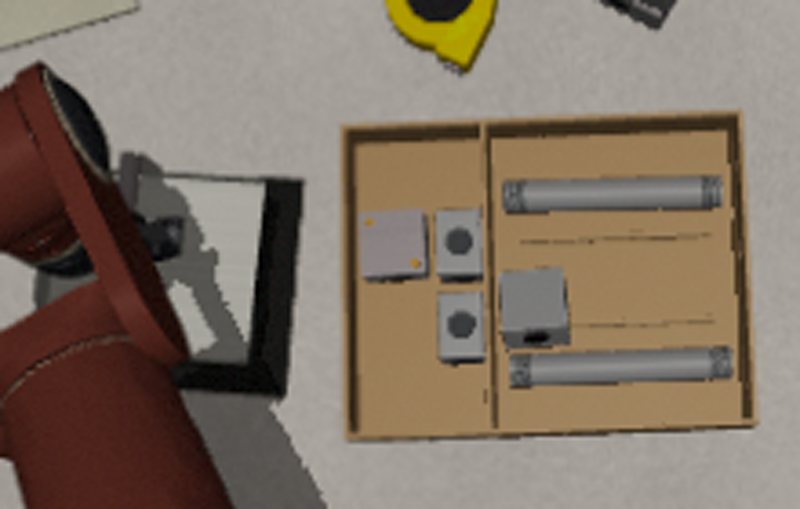

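View pics/w25.png

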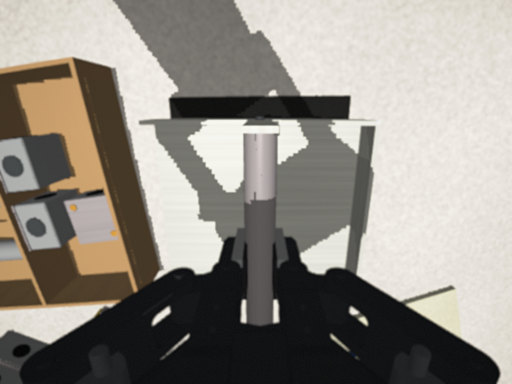

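Request:
jog_arm(deltas=[[[0,0,0],[0,-0.001,0.03],0.0],[[0,0,0],[0,-0.001,0.05],0.0],[[0,0,0],[0,-0.001,0.065],0.0],[[0,0,0],[0,-0.001,0.075],0.0],[[0,0,0],[0,-0.001,0.079],0.0],[[0,0,0],[0,-0.001,0.081],0.0],[[0,0,0],[0,-0.001,0.081],0.0]])

```text
t: 31.35
tool_pos: [0.5382, 0.4076, 0.0703]
tool_rot: [2.271, 2.167, 0.005]
contact_force: [-1.8, -1.8, 2.9]
opening: 0.0127
```

```bash
python3 - <<'E'
from h import *
st()
E
```

```text
t 31.35 p [0.5382 0.4076 0.0703] q [ 0.54  0.3   1.61 -0.    1.22 -0.98] F [-1.8 -1.8  2.9] op 0.0127
```

Request:
jog_arm(deltas=[[[0,0,0],[0,0,0.0],0.06],[[0,0,0],[0,0,0.0],0.06],[[0,0,0],[0,0,0.0],0.06],[[0,0,0],[0,0,0.0],0.06],[[0,0,0],[0,0,0.0],0.06],[[0,0,0],[0,0,-0.03],0.06],[[0,0,0],[0,0,-0.07],0.07],[[0,0,0],[0,0,-0.11],0.08],[[0,0,0],[0,0,-0.15],0.08],[[0,0,0],[0,0,-0.19],0.08],[[0,0,0],[0,0,-0.19],0.08]])

```text
t: 32.27
tool_pos: [0.54, 0.41, 0.2697]
tool_rot: [2.268, 2.166, 0.028]
contact_force: [0.8, 0.3, 2.9]
opening: 0.0804
```

```bash
python3 - <<'E'
from h import *
st(); snap('wrist','w26')
plan(ct(-20,-10,280),tool(KYAW,0),'over')
E
```

```text
t 32.27 p [0.54   0.41   0.2697] q [ 0.54  0.14  1.45 -0.    1.53 -0.98] F [0.8 0.3 2.9] op 0.0804
over turn [ 0.3 -0.8 84.4] shift [-0.308  -0.006  -0.0168] rows 11.8
```

View pics/w26.png

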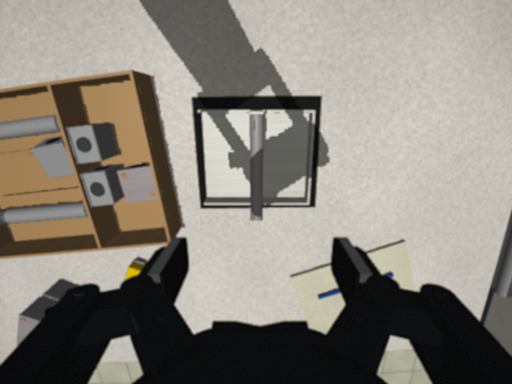

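Request:
jog_arm(deltas=[[[0,0,84.4],[-0.308,-0.006,-0.01],0.08],[[0,0,84.4],[-0.308,-0.006,-0.01],0.08],[[0,0,84.4],[-0.308,-0.006,-0.01],0.08],[[0,0,84.4],[-0.308,-0.006,-0.01],0.08],[[0,0,84.4],[-0.308,-0.006,-0.01],0.08],[[0,0,84.4],[-0.308,-0.006,-0.01],0.08],[[0,0,84.4],[-0.308,-0.006,-0.01],0.08],[[0,0,84.4],[-0.308,-0.006,-0.01],0.08],[[0,0,84.4],[-0.308,-0.006,-0.01],0.08],[[0,0,84.4],[-0.308,-0.006,-0.01],0.08],[[0,0,84.4],[-0.308,-0.006,-0.01],0.08],[[0,0,84.4],[-0.308,-0.006,-0.01],0.08]])

```text
t: 33.32
tool_pos: [0.5156, 0.1, 0.2658]
tool_rot: [3.14, 0.071, -0.002]
contact_force: [0.2, 1.0, 1.0]
opening: 0.0797
```

```bash
python3 - <<'E'
from h import *
st(); a=snap('wrist','w27'); s=snap('side','s27'); crop(s,180,150,340,330,'s27c')
K=[ct(-120,44.5,60),ct(120,44.5,60)];print(proj('wrist',K))
E
```

```text
t 33.32 p [0.5156 0.1    0.2658] q [ 0.05 -0.21  1.8  -0.    1.55  0.01] F [0.2 1.  1. ] op 0.0797
s27c scale 3.3333333333333335
[[184.16704834 124.75696323]
 [371.04864953 124.74890844]]
```

View pics/w27.png

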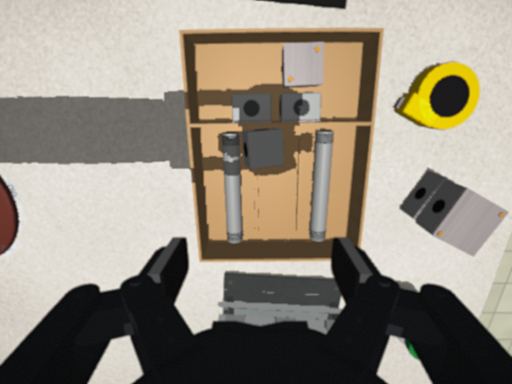

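View pics/s27c.png

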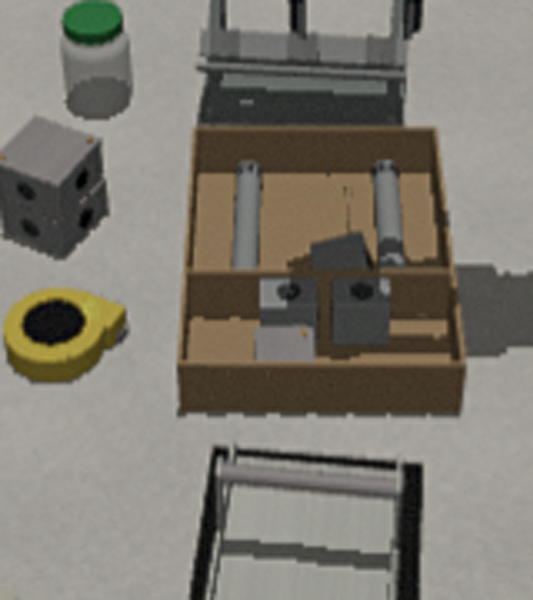

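Request:
jog_arm(deltas=[[[0,0,0],[0,0.02,0.04],0.08],[[0,0,0],[0,0.02,0.08],0.08],[[0,0,0],[0,0.02,0.09],0.08],[[0,0,0],[0,0.02,0.09],0.08],[[0,0,0],[0,0.02,0.09],0.08]])

```text
t: 33.83
tool_pos: [0.517, 0.0806, 0.1773]
tool_rot: [3.14, 0.083, -0.0]
contact_force: [0.0, -0.4, 0.3]
opening: 0.08
```

```bash
python3 - <<'E'
from h import *
st(); a=snap('wrist','w28');crop(a,150,60,400,250,'w28c')
EE=0
E
```

```text
t 33.83 p [0.517  0.0806 0.1773] q [ 0.01 -0.15  1.9  -0.    1.39 -0.04] F [ 0.  -0.4  0.3] op 0.08
w28c scale 3.1578947368421053
```

View pics/w28c.png

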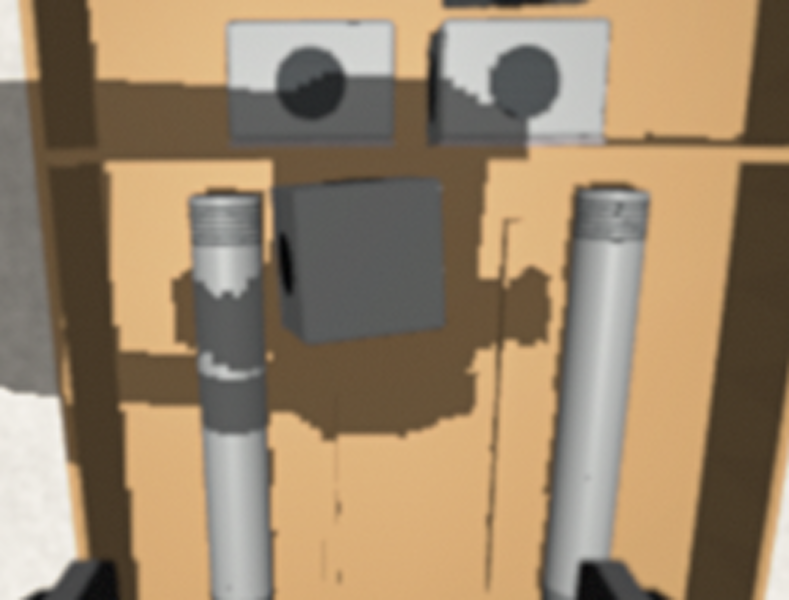

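```bash
python3 - <<'E'
from h import *
C=cam('wrist'); f=250/789.5
for z in (.040,.048):
  P=np.array([onz('wrist',(150+u/3.158,60+v/3.158),z,C) for u,v in [(297,185),(440,178),(442,325),(308,342)]])
  L=[np.round(np.linalg.norm(P[i]-P[(i+1)%4])*1000,1) for i in range(4)]
  Q=R.from_euler('z',-3,degrees=True).apply(P-KO)*1000
  print(z,L,np.round(Q[:,:2],1).tolist(),P.mean(0), Q.mean(0))
# tube1 right edge near box at z=.0165
print(R.from_euler('z',-3,degrees=True).apply(onz('wrist',(150+265/3.158,60+260/3.158),.0165,C)-KO)*1000)
E
```

```text
0.04 [np.float64(46.5), np.float64(48.5), np.float64(46.2), np.float64(52.2)] [[-37.2, 34.4], [9.3, 36.7], [11.5, -11.8], [-34.3, -17.7]] [0.52478634 0.12270501 0.04      ] [-12.68763487  10.38326221  40.        ]
0.048 [np.float64(45.2), np.float64(47.2), np.float64(44.9), np.float64(50.8)] [[-36.8, 34.7], [8.4, 36.9], [10.5, -10.3], [-34.0, -16.0]] [0.52445624 0.12364885 0.048     ] [-12.96787768  11.34307751  48.        ]
[-50.40264065   7.37674862  16.5       ]
```

```bash
python3 - <<'E'
from h import *
plan(ct(-13,10,60),tool(8,0),'pre');plan(ct(-13,10,25),tool(8,0),'grip')
E
```

```text
pre turn [ 0.  -0.2 -5. ] shift [ 0.0081 -0.0413  0.1192] rows 3.0
grip turn [ 0.  -0.2 -5. ] shift [ 0.0079 -0.0413  0.1542] rows 3.8
```

Request:
jog_arm(deltas=[[[0,0,-5],[0.008,-0.041,0.03],0.068],[[0,0,-5],[0.008,-0.041,0.06],0.068],[[0,0,-5],[0.008,-0.041,0.09],0.068],[[0,0,-5],[0.008,-0.041,0.11],0.068],[[0,0,-5],[0.008,-0.041,0.119],0.068],[[0,0,-5],[0.008,-0.041,0.119],0.068],[[0,0,-5],[0.008,-0.041,0.119],0.068]])

```text
t: 34.47
tool_pos: [0.5251, 0.1219, 0.0607]
tool_rot: [3.133, 0.218, 0.007]
contact_force: [0.2, -0.1, 0.5]
opening: 0.068
```

```bash
python3 - <<'E'
from h import *
st(); a=snap('wrist','w29');plan(ct(-13,10,25),tool(8,0),'grip')
E
```

```text
t 34.47 p [0.5251 0.1219 0.0607] q [ 0.09  0.02  1.95 -0.    1.17 -0.05] F [ 0.2 -0.1  0.5] op 0.068
grip turn [ 0.1 -0.3 -0. ] shift [-0.0012 -0.0006  0.0364] rows 0.9
```

View pics/w29.png

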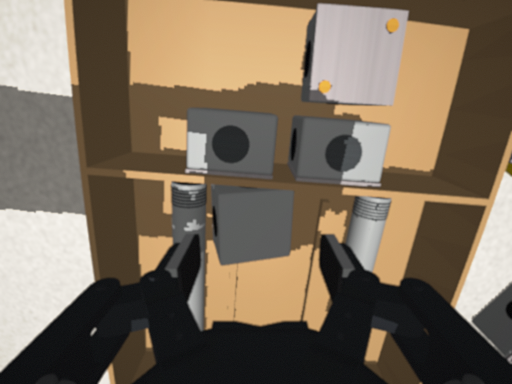

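```bash
python3 - <<'E'
from h import *
C=cam('wrist')
P=np.array([onz('wrist',q,.044,C) for q in [(217,187),(291,189),(291,253),(223,262)]])
Q=R.from_euler('z',-3,degrees=True).apply(P-KO)*1000; print(np.round(Q,1),Q.mean(0))
E
```

```text
[[-41.5  35.4  44. ]
 [  5.2  38.   44. ]
 [ 10.8  -7.5  44. ]
 [-35.3 -18.4  44. ]] [-15.20741545  11.85186974  44.        ]
```

Request:
jog_arm(deltas=[[[0,0,0],[-0.003,-0.002,0.015],0.068],[[0,0,0],[-0.003,-0.002,0.028],0.068],[[0,0,0],[-0.003,-0.002,0.036],0.066],[[0,0,0],[-0.003,-0.002,0.036],0.066],[[0,0,0],[-0.003,-0.002,0.036],0.0],[[0,0,0],[-0.003,-0.002,0.036],0.0],[[0,0,0],[-0.003,-0.002,0.036],0.0],[[0,0,0],[-0.003,-0.002,0.036],0.0],[[0,0,0],[-0.003,-0.002,0.036],0.0],[[0,0,0],[-0.003,-0.002,0.036],0.0]], squeeze=40)

```text
t: 35.35
tool_pos: [0.5205, 0.1232, 0.0229]
tool_rot: [3.133, 0.218, 0.003]
contact_force: [0.6, -0.1, -0.2]
opening: 0.0533
```

```bash
python3 - <<'E'
from h import *
st(); a=snap('wrist','w30')
E
```

```text
t 35.35 p [0.5205 0.1232 0.0229] q [ 0.09  0.07  1.97 -0.    1.1  -0.04] F [ 0.6 -0.1 -0.2] op 0.0533
```

View pics/w30.png

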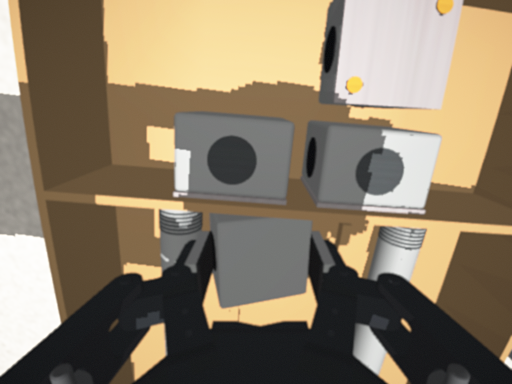

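Request:
jog_arm(deltas=[[[0,0,0],[0,0,-0.01],0.0],[[0,0,0],[0,0,-0.03],0.0],[[0,0,0],[0,0,-0.06],0.0],[[0,0,0],[0,0,-0.09],0.0],[[0,0,0],[0,0,-0.11],0.0],[[0,0,0],[0,0,-0.11],0.0],[[0,0,0],[0,0,-0.11],0.0]], squeeze=60)

```text
t: 35.98
tool_pos: [0.5211, 0.1234, 0.1346]
tool_rot: [3.133, 0.218, 0.008]
contact_force: [-0.3, -0.5, -0.2]
opening: 0.0522
```

```bash
python3 - <<'E'
from h import *
st(); C=cam('wrist');a=snap('wrist','w31');s=snap('side','s31'); crop(s,180,150,340,330,'s31c')
print(proj('wrist',[ct(-120,154.5,60),ct(120,154.5,60),ct(-120,44.5,60),ct(120,44.5,60),ct(-60,100,4)],C))
E
```

```text
t 35.98 p [0.5211 0.1234 0.1346] q [ 0.09 -0.08  1.91 -0.    1.31 -0.04] F [-0.3 -0.5 -0.2] op 0.0522
s31c scale 3.3333333333333335
[[ 1.32859640e+02 -1.15371619e-01]
 [ 4.56618876e+02  3.42103260e+01]
 [ 1.37902056e+02  1.51654385e+02]
 [ 4.21240782e+02  1.75562377e+02]
 [ 2.22253140e+02  9.08287302e+01]]
```

View pics/w31.png

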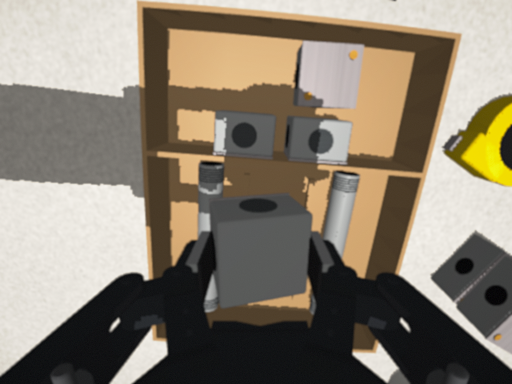

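View pics/s31c.png

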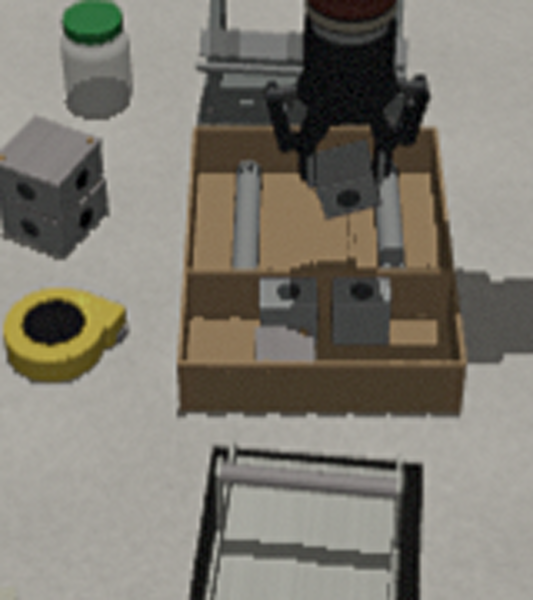

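```bash
python3 - <<'E'
from h import *
o=ctrl.get_obs();C=cam('wrist')
for n,q,z in [('stL',(215,110),.054),('stLb',(275,157),.054),('stR',(350,163),.054),('flat nl',(296,107),.04),('flat fr',(363,44),.04),('rim fl',(141,4),.06),('rim fr',(459,36),.06),('cross l',(150,153),.06),('cross r',(424,174),.06)]:
    P=onz('wrist',q,z,C); print(n,np.round(P,3),np.round(R.from_euler('z',-3,degrees=True).apply(P-KO)*1000,0))
E
```

```text
stL [0.473 0.192 0.054] [-61.  82.  54.]
stLb [0.526 0.161 0.054] [-9. 49. 54.]
stR [0.59  0.165 0.054] [55. 49. 54.]
flat nl [0.538 0.204 0.04 ] [ 5. 90. 40.]
flat fr [0.583 0.259 0.04 ] [ 53. 144.  40.]
rim fl [0.415 0.258 0.06 ] [-115.  151.   60.]
rim fr [0.647 0.271 0.06 ] [117. 152.  60.]
cross l [0.424 0.152 0.06 ] [-111.   45.   60.]
cross r [0.652 0.166 0.06 ] [117.  47.  60.]
```

```bash
python3 - <<'E'
from h import *
plan(ct(-58,117,120),tool(3,0),'over');plan(ct(-58,117,28),tool(3,0),'down')
E
```

```text
over turn [0. 0. 5.] shift [-0.0303 -0.1089  0.0113] rows 2.7
down turn [0. 0. 5.] shift [-0.0302 -0.109   0.1033] rows 3.7
```

Request:
jog_arm(deltas=[[[0,0,3],[-0.01,-0.035,0.0],0.0],[[0,0,5],[-0.02,-0.07,0.0],0.0],[[0,0,5],[-0.03,-0.1,0.0],0.0],[[0,0,5],[-0.03,-0.109,0.0],0.0],[[0,0,5],[-0.03,-0.109,0.01],0.0],[[0,0,5],[-0.03,-0.109,0.03],0.0],[[0,0,5],[-0.03,-0.109,0.055],0.0],[[0,0,5],[-0.03,-0.109,0.08],0.0],[[0,0,5],[-0.03,-0.109,0.095],0.0],[[0,0,5],[-0.03,-0.109,0.102],0.0],[[0,0,5],[-0.03,-0.109,0.102],0.0]])

```text
t: 37.0
tool_pos: [0.4733, 0.2252, 0.0268]
tool_rot: [3.138, 0.079, -0.008]
contact_force: [-0.5, -0.5, -0.2]
opening: 0.0523
```

```bash
python3 - <<'E'
from h import *
st(); a=snap('wrist','w32')
E
```

```text
t 37.0 p [0.4733 0.2252 0.0268] q [ 0.3   0.04  1.99 -0.    1.11  0.25] F [-0.5 -0.5 -0.2] op 0.0523
```

View pics/w32.png

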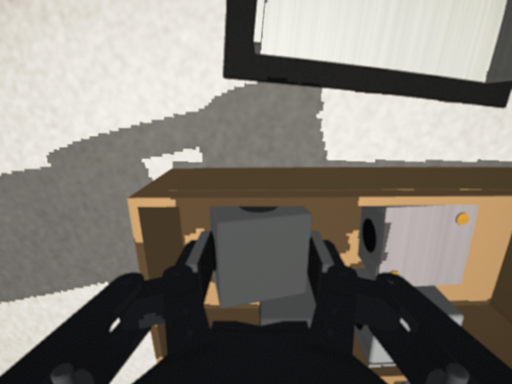

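Request:
jog_arm(deltas=[[[0,0,0],[0,0,0.002],0.0],[[0,0,0],[0,0,0.004],0.0],[[0,0,0],[0,0,0.004],0.066],[[0,0,0],[0,0,0.004],0.066],[[0,0,0],[0,0,0.004],0.066],[[0,0,0],[0,0,0.004],0.066],[[0,0,0],[0,0,-0.03],0.066],[[0,0,0],[0,0,-0.07],0.066],[[0,0,0],[0,0,-0.11],0.066],[[0,0,0],[0,0.03,-0.15],0.066],[[0,0,0],[0,0.05,-0.19],0.066],[[0,0,0],[0,0.06,-0.21],0.066]])

```text
t: 38.05
tool_pos: [0.4785, 0.1664, 0.2438]
tool_rot: [3.14, 0.081, 0.007]
contact_force: [0.0, 0.6, 0.2]
opening: 0.066
```

```bash
python3 - <<'E'
from h import *
st(); a=snap('wrist','w33'); s=snap('side','s33'); crop(s,180,150,340,350,'s33c')
E
```

```text
t 38.05 p [0.4785 0.1664 0.2438] q [ 0.19 -0.25  1.87 -0.    1.51  0.14] F [0.  0.6 0.2] op 0.066
s33c scale 3.0
```

View pics/w33.png

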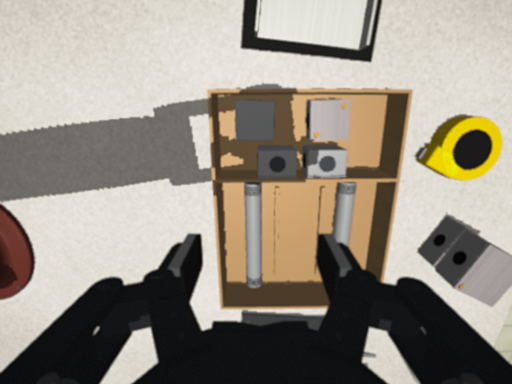

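View pics/s33c.png

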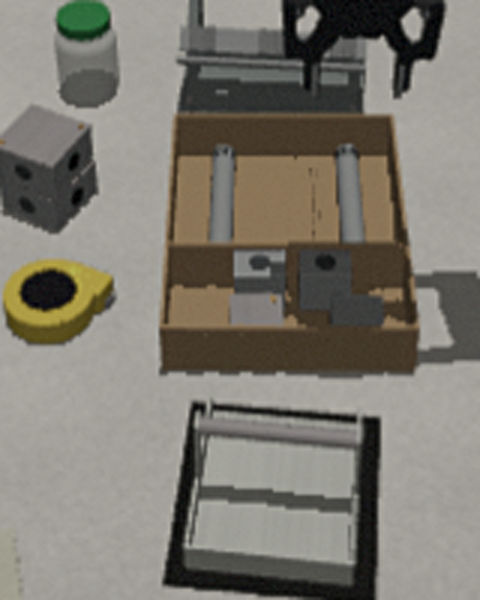

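Request:
jog_arm(deltas=[[[0,0,0],[-0.03,0.0,-0.04],0.066],[[0,0,0],[-0.06,0.0,-0.08],0.066],[[0,0,0],[-0.08,0.0,-0.12],0.066],[[0,0,0],[-0.08,0.0,-0.14],0.066],[[0,0,0],[-0.08,0.0,-0.14],0.066],[[0,0,0],[-0.08,0.0,-0.14],0.066],[[0,0,0],[-0.08,0.0,-0.14],0.066]])

```text
t: 38.73
tool_pos: [0.398, 0.1633, 0.3794]
tool_rot: [3.14, 0.081, 0.001]
contact_force: [-0.4, 0.3, -0.4]
opening: 0.0663
```

```bash
python3 - <<'E'
from h import *
st(); a=snap('top','t34'); crop(a,80,140,300,280,'t34c');snap('side','s34')
E
```

```text
t 38.73 p [0.398  0.1633 0.3794] q [ 0.22 -0.47  1.82 -0.    1.79  0.16] F [-0.4  0.3 -0.4] op 0.0663
t34c scale 3.6363636363636362
```

View pics/t34c.png

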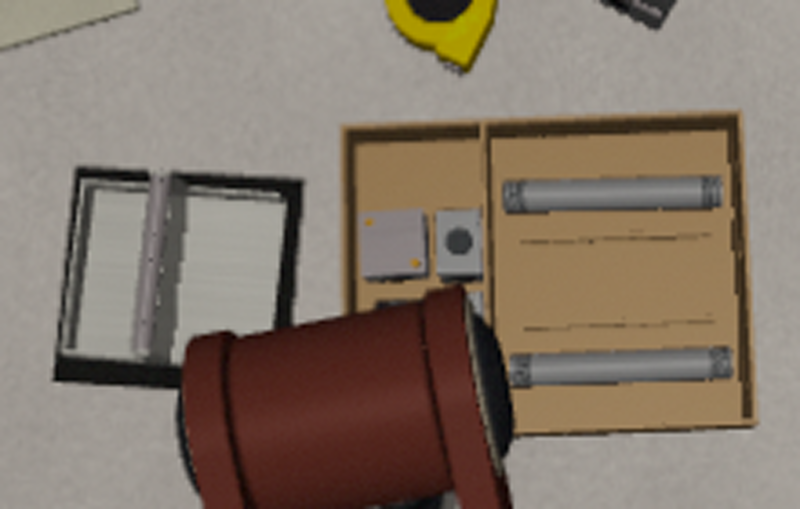

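View pics/s34.png

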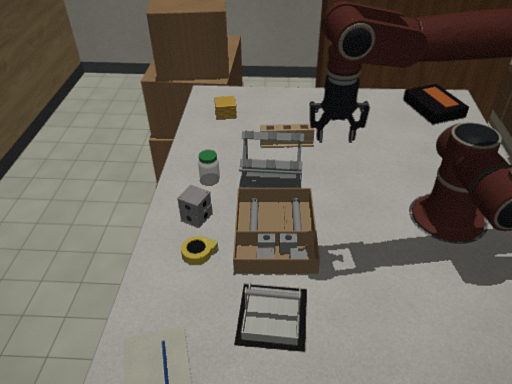

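```bash
python3 - <<'E'
from station import job
print(job.finish_job())
E
```

```text
the job is handed in; nothing more can be done
None
```

I completed the order and handed the job in at about 39 s of the 210 s allowed. The station reported no verdict.

- **Conduits in the rack:** Only two were in the stand. I set them in grooves 1 and 2. The images put both within about 2 mm of the seated position, and the gripper was clear of them for about 0.5 s.
- **Conduits in the carton:** I then laid each one along the carton in the outer lanes of the long compartment. The last pictures show both lying flat there.
- **Boxes:** All four were poured over the short compartment, but one hopped the cross wall into the long compartment. I picked it up with the gripper and set it in the short compartment. The last wrist and side pictures show all four boxes there: two flat and two on edge against the cross wall. In the final top picture the arm hides part of that corner.
- **Tray:** It stands empty and upright on its mat, with the handle within a few mm of the mat's centre.
- **Bystanders:** The jar, tape measure and stock boxes look unmoved in the last pictures. I judged this by eye and did not measure it.
- **Carton position:** One wrist picture suggested the carton had shifted a few mm. Measuring its rim put it within about 5 mm of where it started, and the later pictures show it in place.

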